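# Pin the carving stand's spindle

## Robot

A 6-joint arm with a two-finger parallel gripper is mounted at the origin on the work surface. World frame = base frame: x ahead of the robot, y to its left, z up, the work surface at z = 0. Lengths are in mm, angles in rad, forces in N, time in s.
With the tool pointing down it reaches from about 350 to 850 mm from the base axis. Payload 8.1 kg.
Tool frame: the origin (TCP) lies between the finger pads; the fingertips stand 25 mm ahead of it and the grasp point (between the pads) lies 6 mm ahead of it (r.tcp_to_tips is the distance from the TCP to the fingertips, in mm); z points along the fingers, y is the direction in which the jaws open and shut (so a half turn about z gives the same grasp; the last joint's range is limited). The gripper opens to 85 mm and grips with 20 to 120 N. Pads are 22 mm wide; open, the fingers measure 114 mm over their backs; the gripper's body (76 mm by 85 mm) begins 54 mm behind the grasp point. The pads swing forward as they close: fully open they stand 13 mm farther back than shut.
Start: joints at [1.043, 0.13, 1.488, -0, 1.523, -0.085], TCP at [257.063, 542.148, 256.292] pointing down, gripper open.
Joint ranges: [-2.96, 2.96], [-0.89, 2.26], [0.02, 2.5], [-1.34, 4.48], [0, 2.73], [-2.66, 2.66]. Speed limits (rad/s): [2.39, 2.39, 2.79, 3.14, 3.14, 3.14].

## Interface

Orientations are given as a 3x3 rotation matrix whose columns are the frame's x, y, z axes.
In Python, from plant import r gives the robot as it stands. The module is installed in compiled form; this text tells all that it offers.
- The arm moves only by the tool arm_command, never from a script. Its argument "targets" is a list that holds one entry, the list of rows, each a list of 4 numbers: the shift along the tool's x, y, z in m, then the turn about the tool's z in degrees. In form: [[[dx, dy, dz, roll], ...]]. A call has 1 to 20 rows; each row shifts and turns the commanded pose from where the row before left it, along the tool's axes as they then stand; what a row does not reach is not made up. A row lasts 1/12 s, in which the tool goes at most 41.7 mm and 7.16 degrees, less where a joint would pass 70% of its speed; a pose out of reach is approached as far as the arm can. A call is refused whole if a number of a shift passes 0.0417 or a number of a turn 7.16, either way. A call with a gripper value outside its range is refused whole. "claw" is the gripper's target within -1 to 1 (fully open at 1, half-way at 0, shut at -1), set as the call begins (left out, the last holds). The fingers move at their own pace and stop on an object; the grip force is fixed at half the most. Time passes only in rows, so rows that do not move let the fingers close. It gives the time, the measured TCP pose, the force and the opening at its end, in the units of the state.
- r.state(): the state, without advancing time (a new reading comes with each control period).
- r.snapshot(name): name is "scene" or "side" or "wrist"; returns (picture, depth): 420x560x3 uint8, red, green, blue; 420x560 float32, mm along the optical axis (not along the pixel's ray), 0 where there is no reading.
- r.camera_params(name): a dict with "fx", "fy", "cx", "cy" (pixels), "dist_coeffs" ([k1, k2, p1, p2, k3] as OpenCV has them; the pictures are not rectified), "R" (3x3) and "t" (3): a world point X has camera coordinates R X + t. Camera axes: x right, y down, z forward; pixel columns grow to the right and rows downward; lengths in mm; the calibration is good to about 2 mm. A picture is of the moment at which its call begins: read the wrist's pose just before it. camera_params takes no time and is no camera call; for the wrist camera it gives the pose at the moment of the call.
- r.sign_off(): hands the job in, once; it reports no verdict.
The state is a dict: "time_s": time; "joint_pos": joint angles; "qvel": joint speeds; "tau": joint torques, N m; "tool_pos": TCP position; "orientation": TCP orientation; "ft_force": force on the tool from outside, world axes, zero at the start; "torque": the same for the moment, N m; "gripper_width": finger opening in mm.
Only numpy, scipy, OpenCV 4.12 (cv2) and the standard library are available. Lean on these libraries where they do the work, as an engineer would, in place of code of your own. Each camera call takes 0.05 s, during which the arm holds its last target.

## Task

Take the hitch pin out of its wooden block and push it down through the cross hole near the free end of the carving stand's spindle until its collar sits fully home on the bar, with the wire loop still raised and pointing out over the spindle's rounded end. Then swing the loop down over that end until it has snapped past and sits below, and let go. Nobody has measured how far the spindle stands out, so feel for the hole and do not force anything: the pin while it goes in, and the fingers, must never press on the stand with more than about 50 N.

Things in the scene. Friction and masses are not known exactly. Their poses are not given: they have to be found in the camera images.
- stand: Carving stand fixed to the bench: steel foot 150x130 mm, column, grey 48 mm square sleeve (50 mm long, top at 124 mm) holding a level 22 mm square steel spindle; round carved panel (136 mm) on its rear end. Origin: centre of the foot's underside; z up; x level along the spindle to its free, rounded end. Spindle axis 100 mm, its flat top face 111 mm above the bench.
- crosshole (a point): Point fixed to the stand at its (55, 0, 111) mm, on the spindle's top face: where the cross hole would be with the spindle pushed right in. The spindle stands out further, by an amount nothing reads: the true hole is 4 to 32 mm from here along the stand's +x, over the axis. Vertical, 11.6 mm wide, through the 22 mm bar. About 9 N slides the spindle. Nose tip (11 mm radius) 50 mm beyond the hole.
- pin: Hitch pin, 80 g, upright in the block. Origin: on its axis at the collar's underside; z up; x towards the loop's far side. Below: shank 10 mm thick, 36 mm long, last 5 mm tapering to 7 mm. Above: collar 20 mm wide, hinge block to 14 mm (24 mm in y), dark wooden grip 26 mm (x) by 16 mm (y), 14 to 60 mm up. Home: origin level with the spindle's top.
- loop (a joint): Angle of the pin's wire loop about a hinge parallel to the pin's y, 8 mm above its origin: 0 level along the pin's x, positive swung down, -0.6 to 1.7 rad; starts raised, stays where left. U-shaped, 29 mm wide inside, 6 mm cross bar 53 mm from the hinge. On the pinned spindle the bar meets the nose near 0.2 rad, is sprung 3 mm outward over it (a few N on the tab) and snaps past at 0.45-0.6.
- tab (a point): Flat steel finger tab on the middle of the loop's cross bar, 18 mm wide, 5 mm thick, reaching 86 mm from the loop's hinge. This point: mid thickness, on its middle line, 81 mm from the hinge (5 mm short of the free edge).
- holder: Wooden block 130x50x45 mm high, fixed on the bench, origin: centre of its underside. The pin stands in a 12 mm hole 35 mm from the centre towards -x, collar resting on the block's top; a short plain dowel stands in another hole 40 mm towards +x.
Not all that is in view belongs to the job. Of the things shaped like the pin, the bare steel one is meant.

How it is judged (in metres and radians):
On the way:
1. the pin is through the cross hole, collar home on the spindle, with the loop still raised (z of pin in the frame of stand between 0.107 and 0.1135 m and x of pin in the frame of stand between 0.055 and 0.095 m and y of pin in the frame of stand between -0.005 and 0.005 m and angle between pin's own z axis and vertical below 0.15 rad and angle between the x axis of pin and the x axis of stand, either way round below 0.35 rad and value of joint loop below 0.25 rad), for 0.2 s.
At the end, for the whole second after the job is handed in: The pin stands in the spindle's cross hole (within 5 mm of the spindle's line, 55 to 95 mm along the stand's x), tilted under 0.15 rad, its x within 0.35 rad of the spindle's line, collar within 2.5 mm of the top face; loop beyond 0.50 rad, past the nose; pin released and at rest (z of pin in the frame of stand between 0.107 and 0.1135 m and x of pin in the frame of stand between 0.055 and 0.095 m and y of pin in the frame of stand between -0.005 and 0.005 m and angle between pin's own z axis and vertical below 0.15 rad and angle between the x axis of pin and the x axis of stand, either way round below 0.35 rad and value of joint loop above 0.5 rad and linear speed of pin below 0.02 m/s); the robot touches nothing.
It fails at once if while the loop was still raised, the pin was pressed on the stand or its spindle with more than 50 N (contact force between pin and stand above 50 N and value of joint loop below 0.15 rad).
It fails at once if the fingers pressed on the stand or its spindle with more than 50 N (contact force between the fingers and stand above 50 N).
It also fails if it takes over 72 s, if anything falls off the work surface, if the arm or the gripper's body presses on something with over 40 N, if the wrist force passes 120 N, or if a joint passes its speed limit or range.

## Working session

There is one attempt and no reset: what is moved stays moved. The work goes in short steps, Python scripts to look and compute and a tool call to move; the robot and the scene stay as the last step left them, time stands still between calls to the robot, and variables do not carry over. Pictures are saved under pics/ and viewed, and the job is handed in when it is done.

Besides the shell and the picture viewer there is one more tool, called after "Emit:" as name(argument=value, ...) on one line, values as JSON. arm_command: Moves the arm, as the interface text tells. Its arguments: {"type":"object","properties":{"targets":{"type":"array"},"claw":{"type":"number"}},"required":["targets"]}

```bash
mkdir -p pics; cat > h.py <<'E'
import numpy as np, cv2
from plant import r
def snap(n,f):
    p=r.camera_params(n); im,d=r.snapshot(n)
    cv2.imwrite('pics/%s.png'%f,cv2.cvtColor(im,cv2.COLOR_RGB2BGR)); np.savez('pics/%s.npz'%f,im=im,d=d,**{k:np.array(v) for k,v in p.items()})
    return im,d,p
def load(f): 
    z=np.load('pics/%s.npz'%f); return z['im'],z['d'],{k:z[k] for k in z.files}
def rays(p,uv):
    K=np.array([[p['fx'],0,p['cx']],[0,p['fy'],p['cy']],[0,0,1]],float)
    n=cv2.undistortPoints(np.array(uv,float).reshape(-1,1,2),K,np.array(p['dist_coeffs'],float)).reshape(-1,2)
    return np.c_[n,np.ones(len(n))]
def world(p,uv,d):
    c=rays(p,uv)*np.array(d,float).reshape(-1,1); return (c-np.array(p['t']))@np.array(p['R'])
def onplane(p,uv,z):
    R=np.array(p['R']);t=np.array(p['t']);C=-R.T@t; v=rays(p,uv)@R
    return C+v*((z-C[2])/v[:,2])[:,None]
def cloud(d,p):
    h,w=d.shape; u,v=np.meshgrid(np.arange(w),np.arange(h)); uv=np.c_[u.ravel(),v.ravel()]
    X=world(p,uv,d.ravel()); X[d.ravel()<=0]=np.nan; return X.reshape(h,w,3)
E
python3 - <<'E'
from h import *
for n in("scene","side","wrist"):
    im,d,p=snap(n,n+'0'); print(n,-np.array(p['R']).T@np.array(p['t']),p['fx'])
s=r.state();print(s);print(r.tcp_to_tips)
E
```

```text
scene [1011.84343943  -73.52128642  694.58716401] 467.0709894646723
side [237.85724519 272.10497376 595.8238539 ] 390.9912828074669
wrist [197.33743226 570.699448   373.99034876] 298.08502839777975
{'time_s': 0.15, 'joint_pos': array([ 1.04260027e+00,  1.30994886e-01,  1.48908262e+00, -4.29218065e-06,
        1.52297629e+00, -8.53772062e-02]), 'qvel': array([-1.94396293e-04, -3.93203697e-03, -5.90992691e-04, -8.31270024e-04,
        6.34118078e-04,  1.11119012e-05]), 'tau': array([ 4.54005649e-04, -5.70053387e+01, -5.01165068e+01, -2.23461184e-04,
        9.55492782e-03, -4.55502311e-05]), 'tool_pos': array([256.85885397, 541.79569226, 255.45169535]), 'orientation': array([[-9.03547456e-01,  4.28487408e-01, -7.32673631e-04],
       [ 4.28488018e-01,  9.03546579e-01, -1.26416797e-03],
       [ 1.20324697e-04, -1.45617762e-03, -9.99998933e-01]]), 'ft_force': array([-0.5157766 ,  0.50365483,  0.03257431]), 'torque': array([ 0.02166965,  0.01321236, -0.06538621]), 'gripper_width': 85.72934547372911}
25.0
```

View pics/scene0.png

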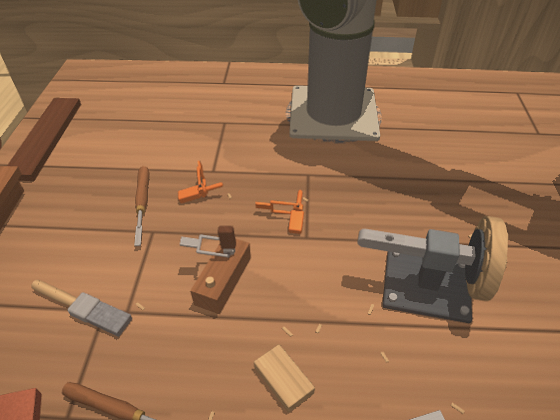

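View pics/side0.png

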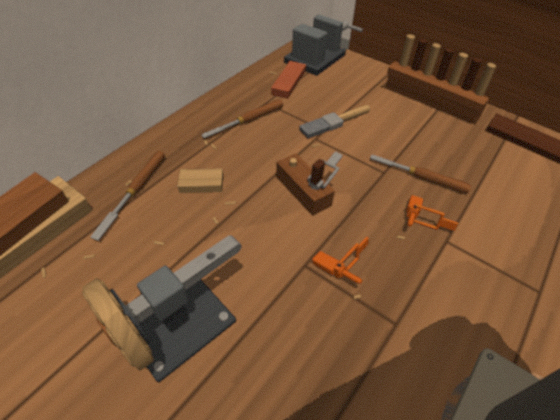

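View pics/wrist0.png

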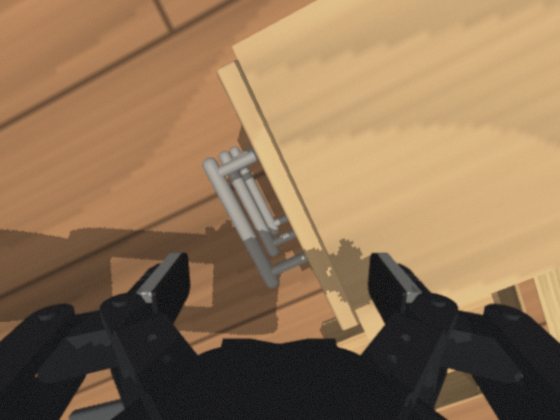

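The scene view shows the holder with the bare pin near (222,240), its loop pointing left, and the dowel at (210,282). The stand's spindle free end is at (362,238) and its sleeve at (442,248). The side view shows the spindle nose at (238,245) and the pin at (318,172). The wrist view shows unrelated things. Next I'll measure them.

```bash
python3 - <<'E'
from h import *
for n in("scene0","side0"):
    im,d,p=load(n); X=cloud(d,p)
    print(n)
    pts={'scene0':dict(nose=(364,235),mid=(400,243),sleeve=(442,240),holder=(222,268),dowel=(210,281),grip=(227,232),tab=(188,243),barL=(200,245),foot=(400,285)),
     'side0':dict(nose=(234,243),mid=(205,263),sleeve=(160,285),holder=(300,178),dowel=(293,160),grip=(318,166),tab=(334,158),foot=(210,320))}[n]
    for k,(u,v) in pts.items(): print(k,X[v,u].round(1))
    x,y,z=X[...,0],X[...,1],X[...,2]
    np.save('pics/%s_X.npy'%n,X)
    def reg(name,m):
        P=X[m]; print(name,len(P),P.mean(0).round(1)); 
        if len(P)>5: print(cv2.minAreaRect(P[:,:2].astype(np.float32)))
    u0,v0=pts['nose']
    c=X[v0,u0]
    near=np.hypot(x-c[0],y-c[1])<110
    m=near&(abs(z-111)<2.5); reg('spindletop',m)
    near=np.hypot(x-c[0],y-c[1])<260
    reg('sleeve top',near&(abs(z-124)<2.5))
    h=X[pts['holder'][1],pts['holder'][0]]
    reg('holder top',(np.hypot(x-h[0],y-h[1])<110)&(abs(z-45)<2.5))
    reg('grip top',(np.hypot(x-h[0],y-h[1])<110)&(abs(z-105)<3.5))
E
```

```text
scene0
nose [507.2  31.6 111.6]
mid [522.   88.8 112.3]
sleeve [521.2 154.2 122.9]
holder [ 536.8 -205.5   44.4]
dowel [ 572.1 -219.5   54.9]
grip [ 505.8 -195.6  104. ]
tab [ 506.3 -266.6   71.2]
barL [ 503.5 -247.1   63.5]
foot [535.9 105.   14.6]
spindletop 709 [512.2  81.6 111.1]
((511.85430908203125, 83.24051666259766), (117.56524658203125, 35.17517852783203), 73.70535278320312)
sleeve top 796 [531.9 163.9 124. ]
((539.4134521484375, 177.91224670410156), (127.33368682861328, 97.11817169189453), 0.3730371296405792)
holder top 1384 [ 543.1 -209.7   45.2]
((531.4749755859375, -208.92916870117188), (52.17909240722656, 131.39698791503906), 72.55103302001953)
grip top 116 [ 500.2 -199.6  104.9]
((498.77349853515625, -200.1715087890625), (17.20478057861328, 25.24283218383789), 1.4301319122314453)
side0
nose [494.6  34.7 110.2]
mid [503.1  88.4 111.5]
sleeve [518.5 157.8 125.6]
holder [ 532.  -196.6   45. ]
dowel [ 566.7 -219.3   57.2]
grip [ 491.2 -189.4  107.1]
tab [ 498.  -263.2   70.8]
foot [474.8 123.7  15.9]
spindletop 917 [507.8  82.4 111.2]
((508.1507263183594, 84.47940063476562), (115.94772338867188, 35.18479919433594), 87.86335754394531)
sleeve top 1156 [517.5 165.2 124. ]
((523.7453002929688, 194.75857543945312), (85.2379150390625, 132.54164123535156), 15.395912170410156)
holder top 885 [ 529.2 -203.2   45.8]
((529.4371948242188, -207.44569396972656), (51.285858154296875, 132.50369262695312), 71.24983978271484)
grip top 99 [ 494.8 -197.4  105.2]
((495.3218994140625, -198.94842529296875), (15.247926712036133, 27.28706932067871), 0.699233889579773)
```

```bash
python3 - <<'E'
from h import *
im=cv2.imread('pics/scene0.png'); a=cv2.resize(im[210:320,170:270],None,fx=5,fy=5,interpolation=cv2.INTER_CUBIC)
cv2.imwrite('pics/z1.png',a)
im=cv2.imread('pics/scene0.png'); a=cv2.resize(im[210:330,345:520],None,fx=4.5,fy=4.5,interpolation=cv2.INTER_CUBIC)
cv2.imwrite('pics/z2.png',a)
E
```

```text
(no output)
```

View pics/z1.png

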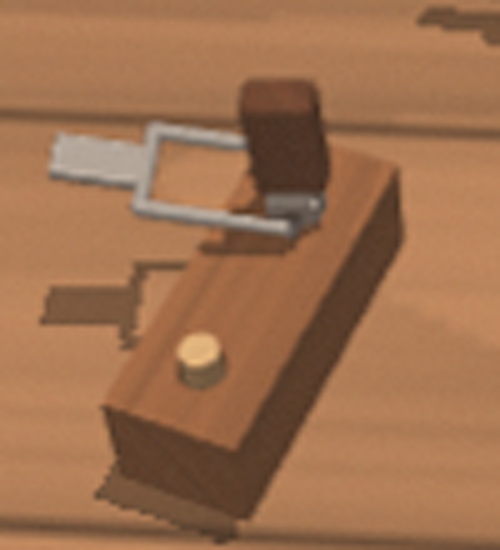

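View pics/z2.png

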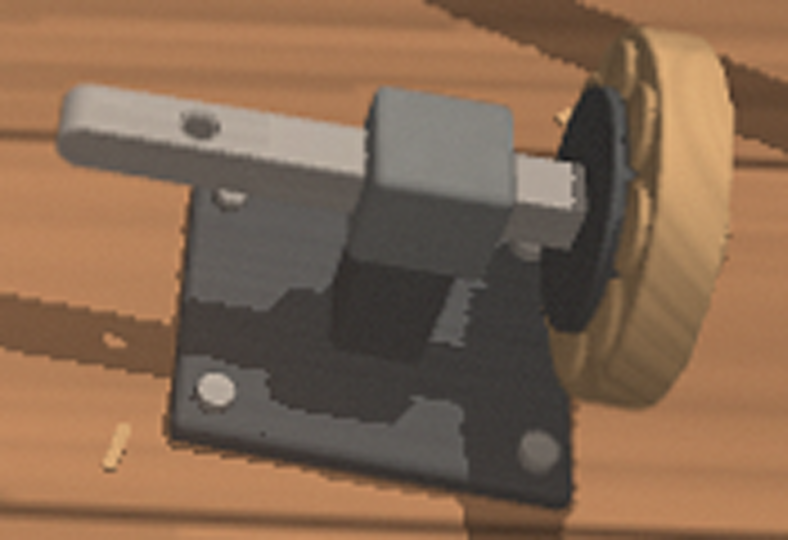

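The cross hole shows at about (389,237) in the scene view. The loop is raised by about 0.2 rad. Next I'll measure the hole, the spindle line and the pin's yaw from both fixed views.

```bash
python3 - <<'E'
from h import *
im=cv2.imread('pics/side0.png')
cv2.imwrite('pics/z3.png',cv2.resize(im[225:300,140:250],None,fx=7,fy=7,interpolation=cv2.INTER_CUBIC))
cv2.imwrite('pics/z4.png',cv2.resize(im[140:220,265:350],None,fx=7,fy=7,interpolation=cv2.INTER_CUBIC))
_,_,p=load('scene0')
print('hole scene',onplane(p,[(389.4,237.1)],111))
# spindle top edges scene z2: near edge (85,147)->(365,180); far edge (100,88)->(365,127)
q=lambda a:[(345+u/4.5,210+v/4.5) for u,v in a]
P=onplane(p,q([(100,138),(360,177),(100,86),(360,127)]),111);print(P.round(1))
for a,b in((0,1),(2,3)):
    e=P[a]-P[b];print(np.degrees(np.arctan2(e[1],e[0])))
for f in('scene0','side0'):
    X=np.load('pics/%s_X.npy'%f);x,y,z=X[...,0],X[...,1],X[...,2]
    m=(abs(z-111)<4)&(y>30)&(y<125)&(x>480)&(x<540)
    P=X[m];
    vx=cv2.fitLine(P[:,:2].astype(np.float32),cv2.DIST_HUBER,0,.01,.01).ravel();print(f,vx,np.degrees(np.arctan2(vx[1],vx[0])))
    # yaw
E
```

```text
hole scene [[509.13909468  73.16991654 111.        ]]
[[518.6  36.2 111. ]
 [532.1 128.  111. ]
 [493.5  37.9 111. ]
 [508.6 131.5 111. ]]
-98.38366025956108
-99.1822776409348
scene0 [1.9756210e-01 9.8029035e-01 5.1179688e+02 7.8236847e+01] 78.60556
side0 [1.8350291e-01 9.8301917e-01 5.0731680e+02 7.9418823e+01] 79.42613
```

View pics/z3.png

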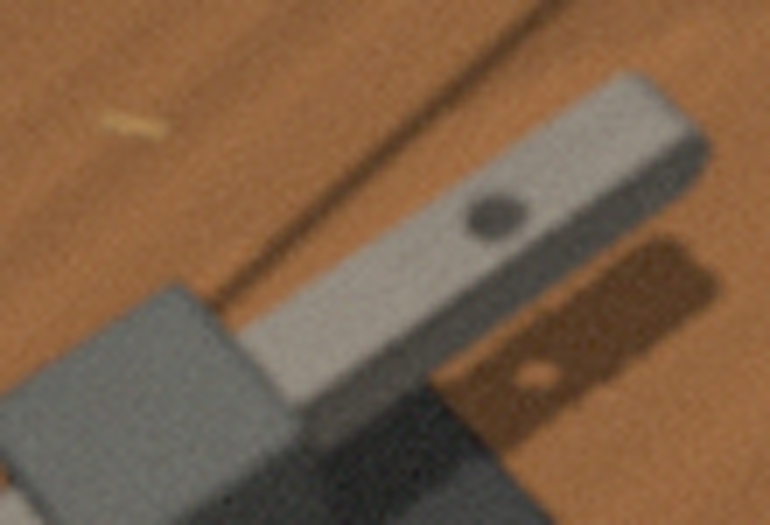

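View pics/z4.png

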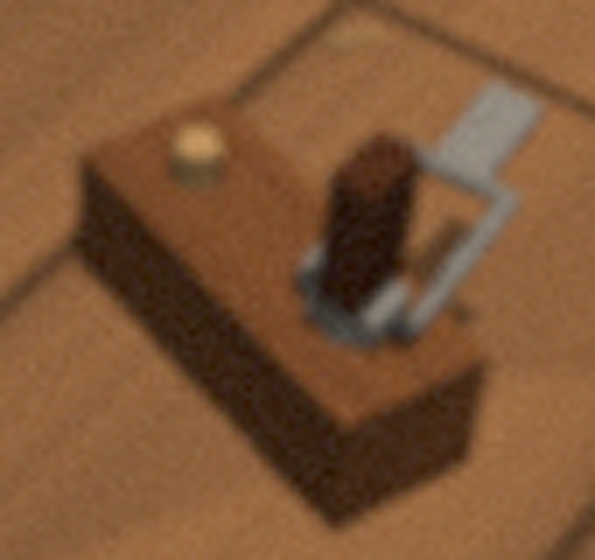

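```bash
python3 - <<'E'
from h import *
_,_,p=load('side0')
print('hole side',onplane(p,[(211,255.9)],111))
s=r.state();p=r.camera_params('wrist');O=s['orientation'];T=s['tool_pos']
C=-np.array(p['R']).T@np.array(p['t'])
print('cam in tool',O.T@(C-T));print('cam axes in tool (cols x,y,z)');A=O.T@np.array(p['R']).T;print(A.round(3))
# where does a tool-frame plane z=150 project for px (280,210)
for uv in((280,210),(280,300),(280,100),(280,320)):
    v=A@rays(p,[uv])[0];c=O.T@(C-T)
    for zz in(25,60,130,190): print(uv,zz,(c+v*((zz-c[2])/v[2])).round(0))
E
```

```text
hole side [[505.16987948  73.8134001  111.        ]]
cam in tool [  66.17622791    0.47884142 -118.66329866]
cam axes in tool (cols x,y,z)
[[ 0.    -0.965 -0.262]
 [ 1.     0.    -0.   ]
 [ 0.    -0.262  0.965]]
(280, 210) 25 [26.  1. 25.]
(280, 210) 60 [16.  1. 60.]
(280, 210) 130 [ -4.   2. 130.]
(280, 210) 190 [-21.   2. 190.]
(280, 300) 25 [-25.   1.  25.]
(280, 300) 60 [-48.   1.  60.]
(280, 300) 130 [-92.   2. 130.]
(280, 300) 190 [-131.    2.  190.]
(280, 100) 25 [78.  1. 25.]
(280, 100) 60 [80.  1. 60.]
(280, 100) 130 [ 86.   2. 130.]
(280, 100) 190 [ 91.   2. 190.]
(280, 320) 25 [-38.   1.  25.]
(280, 320) 60 [-63.   1.  60.]
(280, 320) 130 [-114.    2.  130.]
(280, 320) 190 [-157.    2.  190.]
```

Emit:
arm_command(targets=[[[0, 0, 0, 6.46], [0, 0, 0, 6.46], [0, 0, 0, 6.46], [0, 0, 0, 6.46], [0, 0, 0, 6.46], [0, 0, 0, 6.46], [0, 0, 0, 6.46], [0, 0, 0, 6.46], [0, 0, 0, 6.46], [0, 0, 0, 6.46], [-0.03, 0.01, 0, 0], [-0.03, 0.01, 0, 0], [-0.03, 0.01, 0, 0], [-0.03, 0.01, 0, 0], [-0.03, 0.01, 0, 0], [-0.03, 0.01, 0, 0], [-0.03, 0.01, 0, 0], [-0.03, 0.01, 0, 0], [-0.03, 0.01, 0, 0], [-0.03, 0.01, 0, 0]]])

```text
time_s: 1.82
tool_pos: [357.2, 240.7, 256.1]
orientation: [[-0.001, 1.0, -0.0], [1.0, 0.001, -0.0], [-0.0, -0.0, -1.0]]
ft_force: [0.4, 0.5, 0.9]
gripper_width: 85.3
```

Emit:
arm_command(targets=[[[-0.024, 0.0214, 0, 0], [-0.024, 0.0214, 0, 0], [-0.024, 0.0214, 0, 0], [-0.024, 0.0214, 0, 0], [-0.024, 0.0214, 0, 0], [-0.024, 0.0214, 0, 0], [-0.024, 0.0214, -0.005, 0], [0, 0, 0, 4.75], [0, 0, 0, 4.75], [0, 0, 0, 0], [0, 0, 0, 0]]])

```text
time_s: 2.73
tool_pos: [506.9, 74.2, 260.9]
orientation: [[0.162, 0.987, -0.001], [0.987, -0.162, -0.0], [-0.0, -0.001, -1.0]]
ft_force: [-0.3, 0.5, 0.2]
gripper_width: 85.5
```

```bash
python3 - <<'E'
from h import *
s=r.state();print(s['tool_pos'],s['orientation'][:,1])
im,d,p=snap('wrist','w_hole')
np.savez('pics/w_hole_s.npz',T=s['tool_pos'],O=s['orientation'])
E
```

```text
[506.91818057  74.185604   260.93357158] [ 9.86737938e-01 -1.62319951e-01 -6.88895430e-04]
```

View pics/w_hole.png

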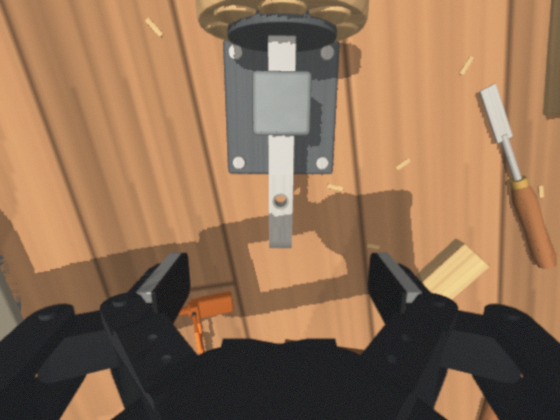

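The wrist view shows the hole at about (280,200), the spindle running almost vertically from (281,130) to the nose at (280,247), and the sleeve at (282,102). Next I'll measure its centre, the edges and the yaw.

```bash
python3 - <<'E'
from h import *
im,d,p=load('w_hole');s=np.load('pics/w_hole_s.npz');T,O=s['T'],s['O']
g=cv2.cvtColor(im,cv2.COLOR_RGB2HSV)
bar=(g[...,1]<60)&(g[...,2]>90)
L=[];Rr=[]
for v in range(140,212,3):
    row=np.where(bar[v,255:308])[0]+255
    L.append((row.min()-.5,v));Rr.append((row.max()+.5,v))
PL=onplane(p,L,111);PR=onplane(p,Rr,111)
for P in(PL,PR):
    f=cv2.fitLine(P[:,:2].astype(np.float32),cv2.DIST_HUBER,0,.01,.01).ravel();a=np.degrees(np.arctan2(f[1],f[0]));print('edge ang',a,f)
print('width',np.mean(np.linalg.norm(PL-PR,axis=1)))
# hole: saturated pixels inside the bar
m=np.zeros(g.shape[:2],np.uint8);m[188:214,272:290]=((g[...,1]>60)|(g[...,2]<110))[188:214,272:290]
n,lab,st,c=cv2.connectedComponentsWithStats(m);print(st,c)
k=1+np.argmax(st[1:,4]);print(c[k],onplane(p,[c[k]],111))
e=cv2.fitEllipse(cv2.findContours((lab==k).astype(np.uint8),0,1)[0][0]);print(e,onplane(p,[e[0]],111))
print(g[194:208,280])
a=im[120:260,240:330];cv2.imwrite('pics/z5.png',cv2.cvtColor(cv2.resize(a,None,fx=4.2,fy=4.2,interpolation=cv2.INTER_CUBIC),cv2.COLOR_RGB2BGR))
E
```

```text
edge ang -84.17073 [ 1.01564415e-01 -9.94828939e-01  4.95927429e+02  1.00677689e+02]
edge ang 75.42507 [2.516458e-01 9.678194e-01 5.231883e+02 8.582761e+01]
width 32.45294278816922
[[     0      0    560    420 235110]
 [   275    195     11     11     90]] [[279.49990643 209.50378121]
 [279.74444444 199.62222222]]
[279.74444444 199.62222222] [[508.12358337  74.68616885 111.        ]]
((279.7995300292969, 199.61212158203125), (9.439934730529785, 10.753891944885254), 45.75283432006836) [[508.17556258  74.68742631 111.        ]]
[[ 14  35 183]
 [ 13  79 193]
 [ 13 116 207]
 [ 14 125 212]
 [ 13 124 212]
 [ 13 123 213]
 [ 13 121 208]
 [ 13 111 183]
 [ 12  80 146]
 [ 15  36 112]
 [ 21  18 101]
 [ 15  20 104]
 [ 15  17 121]
 [ 18  19 157]]
```

View pics/z5.png

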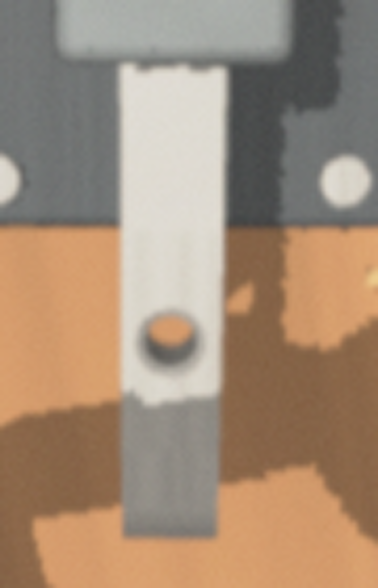

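```bash
python3 - <<'E'
from h import *
im,d,p=load('w_hole')
q=lambda a:[(240+(u+.5)/4.2-.5,120+(v+.5)/4.2-.5) for u,v in a]
P=onplane(p,q([(122,72),(124,530),(228,72),(216,530),(170,339),(170,537),(58,55),(292,55)]),111)
print(P.round(1))
for a,b in((0,1),(2,3)): e=P[b]-P[a];print(np.degrees(np.arctan2(e[1],e[0])))
m=(P[0]+P[2])/2;n=(P[1]+P[3])/2;e=n-m;print('mid',np.degrees(np.arctan2(e[1],e[0])),np.linalg.norm(P[0]-P[2]),np.linalg.norm(P[1]-P[3]))
e/=np.linalg.norm(e);w=P[4]-m;print('hole off axis',np.cross(e,w)[2],'nose-hole',np.linalg.norm(P[5]-P[4]))
# sleeve top edges at z=124 (px read)
P=onplane(p,[(254,76),(254.5,132),(309.5,76),(309,132)],124);print(P.round(1))
e=P[1]+P[3]-P[0]-P[2];print(np.degrees(np.arctan2(e[1],e[0])))
# foot edges at z=~14
X=cloud(d,p)
m=(abs(X[...,2]-111)<1.5)&(X[...,1]>20)&(X[...,1]<130)&(abs(X[...,0]-510)<40);Q=X[m];print(len(Q),Q.mean(0))
for a in np.arange(20,130,15):
    t=Q[abs(Q[:,1]-a)<4];print(a,t[:,0].min().round(1),t[:,0].max().round(1),t[:,2].mean())
E
```

```text
[[507.7 132.3 111. ]
 [490.6  30.9 111. ]
 [529.5 128.7 111. ]
 [511.5  27.5 111. ]
 [508.3  74.  111. ]
 [500.8  27.5 111. ]
 [495.1 137.8 111. ]
 [543.2 129.9 111. ]]
-99.57618965380412
-100.09316075713753
mid -99.83466706210507 22.130014406167433 21.202725081773803
hole off axis -0.4591528741991855 nose-hole 47.088637519267806
[[504.7 180.6 124. ]
 [497.2 138.3 124. ]
 [548.1 173.4 124. ]
 [541.9 131.  124. ]]
-99.16388754118206
1982 [509.95074517  81.52151644 111.62830956]Traceback (most recent call last):
  File "<stdin>", line 16, in <module>
    return umr_minimum(a, axis, None, out, keepdims, initial, where)
ValueError: zero-size array to reduction operation minimum which has no identity
```

Emit:
arm_command(targets=[[[0, 0, 0, -4.7], [0, 0, 0, -4.7], [-0.0273, -0.001, 0, 0], [-0.0273, -0.001, 0, 0], [-0.0273, -0.001, 0, 0], [-0.0273, -0.001, 0, 0], [-0.0273, -0.001, 0, 0], [-0.0273, -0.001, 0, 0], [-0.0273, -0.001, 0, 0], [-0.0273, -0.001, 0, 0], [-0.0273, -0.001, 0, 0], [-0.0273, -0.001, 0.006, 0], [0, 0, 0, 0], [0, 0, 0, 0], [0, 0, 0, 0]]])

```text
time_s: 4.03
tool_pos: [496.7, -198.0, 255.2]
orientation: [[-0.0, 1.0, -0.0], [1.0, 0.0, 0.001], [0.001, -0.0, -1.0]]
ft_force: [0.6, 0.1, 0.9]
gripper_width: 85.7
```

```bash
python3 - <<'E'
from h import *
s=r.state();print(s['tool_pos'],s['orientation'][:,1])
im,d,p=snap('wrist','w_pin')
a=im[120:320,200:380];cv2.imwrite('pics/z6.png',cv2.cvtColor(cv2.resize(a,None,fx=3,fy=3,interpolation=cv2.INTER_CUBIC),cv2.COLOR_RGB2BGR))
E
```

```text
[ 496.7068955  -197.98161339  255.19544984] [ 9.99999937e-01  2.46430463e-04 -2.55410140e-04]
```

View pics/w_pin.png

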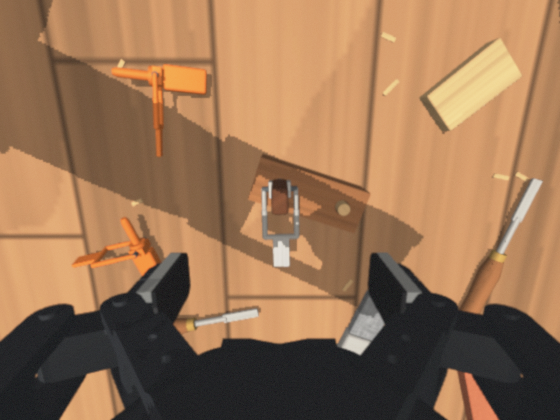

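View pics/z6.png

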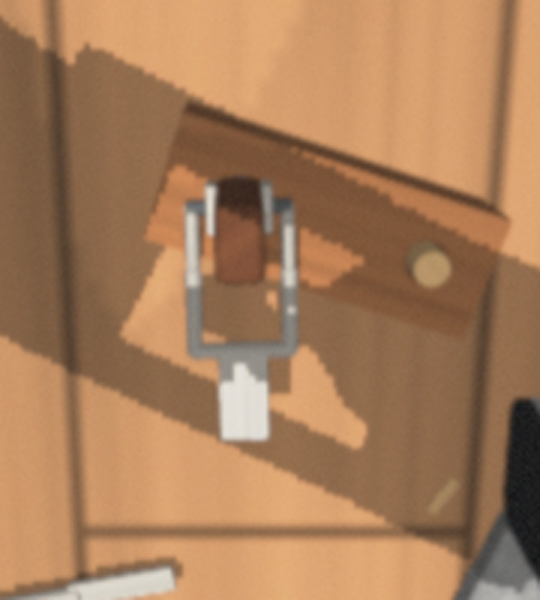

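```bash
python3 - <<'E'
from h import *
im,d,p=load('w_pin');X=cloud(d,p)
q=lambda a:[(200+(u+.5)/3-.5,120+(v+.5)/3-.5) for u,v in a]
G=onplane(p,q([(218,208),(262,208),(266,283),(215,283)]),105);print('grip',G.round(1),G.mean(0).round(2))
for uv in q([(240,235),(240,260),(244,380),(244,430),(243,350),(192,300),(292,300)]): u,v=map(int,np.round(uv));print((u,v),X[v,u].round(1))
m=(abs(X[...,2]-105)<3)&(abs(X[...,0]-497)<30)&(abs(X[...,1]+199)<30);Q=X[m].astype(np.float32);print(len(Q),Q.mean(0),cv2.minAreaRect(Q[:,:2]))
zt=X[int(120+430/3),int(200+244/3)][2]
T=onplane(p,q([(221,440),(269,440)]),zt);print('tab edge',T.round(1),T.mean(0))
zb=X[int(120+385/3),int(200+244/3)][2];T2=onplane(p,q([(220,370),(268,370)]),zb);print(T2.mean(0))
A=onplane(p,q([(187,300),(298,300)]),53+7);print(A.round(1))
e=T.mean(0)-G.mean(0);print('yaw',np.degrees(np.arctan2(e[1],e[0])),np.hypot(*e[:2]))
E
```

```text
grip [[ 491.1 -187.2  105. ]
 [ 504.6 -187.2  105. ]
 [ 506.1 -211.2  105. ]
 [ 490.1 -211.2  105. ]] [ 497.97 -199.23  105.  ]
(280, 198) [ 498.2 -195.7  105.4]
(280, 206) [ 498.2 -202.8  107.5]
(281, 246) [ 499.5 -258.9   68.3]
(281, 263) [ 499.5 -277.3   72.3]
(281, 236) [ 499.5 -247.4   67.6]
(264, 220) [ 480.9 -230.3   63.7]
(297, 220) [ 516.9 -230.3   63.8]Traceback (most recent call last):
  File "<stdin>", line 6, in <module>
cv2.error: OpenCV(4.12.0) /io/opencv/modules/imgproc/src/convhull.cpp:143: error: (-215:Assertion failed) total >= 0 && (depth == CV_32F || depth == CV_32S) in function 'convexHull'
```

Emit:
arm_command(targets=[[[-0.0012, 0.0013, 0, -1.1], [0, 0, 0.02, 0], [0, 0, 0.02, 0], [0, 0, 0.02, 0], [0, 0, 0.02, 0], [0, 0, 0.02, 0], [0, 0, 0.02, 0], [0, 0, 0.02, 0], [0, 0, 0.013, 0], [0, 0, 0.01, 0], [0, 0, 0, 0], [0, 0, 0, 0]]])

```text
time_s: 5.08
tool_pos: [498.2, -199.6, 92.5]
orientation: [[-0.019, 1.0, -0.0], [1.0, 0.019, 0.0], [0.0, -0.0, -1.0]]
ft_force: [-0.5, 0.6, 0.8]
gripper_width: 85.4
```

Emit:
arm_command(targets=[[[0, 0, 0, 0], [0, 0, 0, 0], [0, 0, 0, 0], [0, 0, 0, 0], [0, 0, 0, 0], [0, 0, 0, 0], [0, 0, 0, 0], [0, 0, 0, 0], [0, 0, 0, 0], [0, 0, 0, 0], [0, 0, 0, 0], [0, 0, 0, 0]]], claw=-1)

```text
time_s: 6.08
tool_pos: [498.3, -200.1, 92.6]
orientation: [[-0.018, 1.0, 0.001], [1.0, 0.018, -0.0], [-0.0, 0.001, -1.0]]
ft_force: [-1.0, -0.5, 4.8]
gripper_width: 14.8
```

```bash
python3 - <<'E'
from h import *
s=r.state();print(s['time_s'],s['tool_pos'],s['orientation'][:,1],s['ft_force'],s['torque'],s['gripper_width'])
im,d,p=snap('wrist','w_grasp')
E
```

```text
6.0833 [ 498.31523895 -200.09682623   92.64240406] [9.99838293e-01 1.79756196e-02 5.14487336e-04] [-1.01995473 -0.49978857  4.83567295] [-0.08232423  0.11181874 -0.01561396] 14.757752179574743
```

View pics/w_grasp.png

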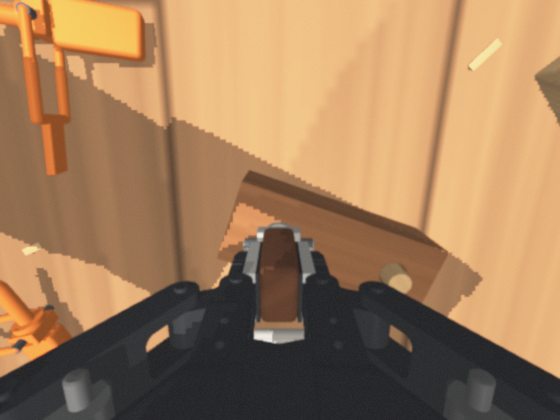

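The pin is gripped (opening 14.8 mm), and the wrist view shows the wooden grip centred between the fingers at (278,280). Lifting.

Emit:
arm_command(targets=[[[0, 0, -0.01, 0], [0, 0, -0.015, 0], [0, 0, -0.015, 0], [0, 0, -0.02, 0], [0, 0, -0.02, 0], [0, 0, -0.02, 0], [0, 0, -0.02, 0], [0, 0, -0.01, 0], [0, 0, 0, 0], [0, 0, 0, 0]]])

```text
time_s: 6.97
tool_pos: [498.1, -199.8, 222.1]
orientation: [[-0.018, 1.0, 0.0], [1.0, 0.018, 0.0], [0.0, 0.0, -1.0]]
ft_force: [0.3, -0.1, -1.9]
gripper_width: 14.9
```

```bash
python3 - <<'E'
from h import *
s=r.state();print(s['time_s'],s['tool_pos'],s['orientation'][:,1],s['ft_force'],s['torque'],s['gripper_width'])
snap('wrist','w_lift');snap('scene','s_lift');snap('side','d_lift')
a=cv2.imread('pics/s_lift.png')[130:330,130:330];b=cv2.imread('pics/d_lift.png')[60:240,250:430]
cv2.imwrite('pics/z7.png',np.hstack([cv2.resize(a,(400,400),interpolation=2),cv2.resize(b,(400,400),interpolation=2)]))
E
```

```text
6.9667 [ 498.0552999  -199.83347037  222.07245989] [9.99837260e-01 1.80393195e-02 1.88977971e-04] [ 0.32122692 -0.12198126 -1.91702222] [0.05402115 0.02221807 0.012448  ] 14.947552265034531
```

View pics/z7.png

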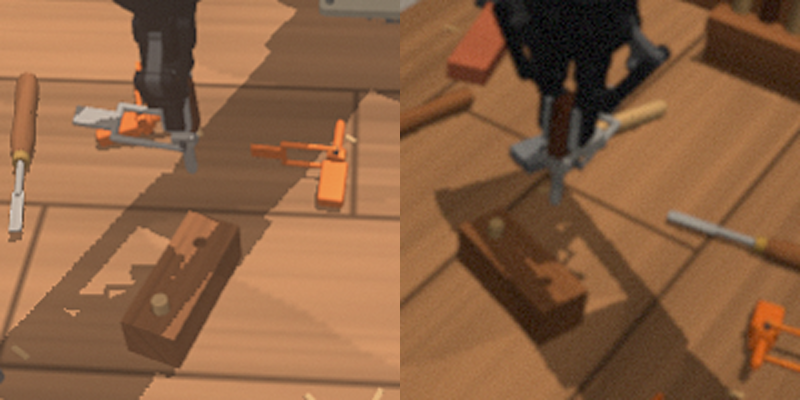

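View pics/w_lift.png

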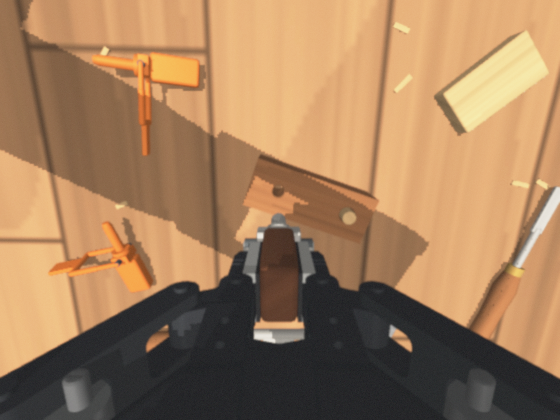

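The pin is out of the block and upright in the grip with the loop raised. The wrist view shows the empty block hole at about (278,191), which I can use to check the pin's offset in the tool.

```bash
python3 - <<'E'
from h import *
im,d,p=load('w_lift')
a=im[170:240,240:320];cv2.imwrite('pics/z8.png',cv2.cvtColor(cv2.resize(a,None,fx=8,fy=8,interpolation=cv2.INTER_CUBIC),cv2.COLOR_RGB2BGR))
print(onplane(p,[(278,191)],45))
E
```

```text
[[ 497.62364658 -196.8590991    45.        ]]
```

View pics/z8.png

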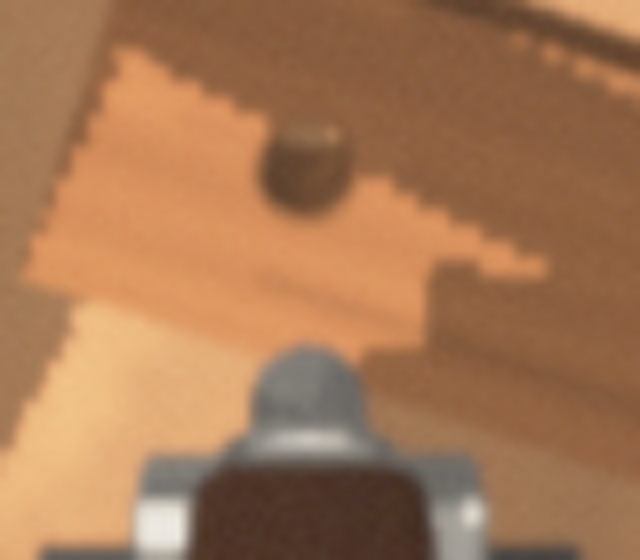

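```bash
python3 - <<'E'
from h import *
im,d,p=load('w_lift')
T=np.array([498.1,-199.8])
for z,rr in((138.5,3.5),(143.5,5)):
    a=onplane(p,[(278,212.6)],z)[0];print(z,a, 'center y',a[1]-rr, 'tool x off',a[1]-rr-T[1])
    print(onplane(p,[(240+252/8-.5,220),(240+368/8-.5,220)],z)[:,0])
E
```

```text
138.5 [ 497.79009728 -192.28909104  138.5       ] center y -195.78909104467704 tool x off 4.010908955322975
[492.90713528 503.22256082]
143.5 [ 497.77744119 -190.82546706  143.5       ] center y -195.82546706174338 tool x off 3.9745329382566297
[493.01521538 503.07558156]
```

Emit:
arm_command(targets=[[[0, 0, 0, 5.4], [0, 0, 0, 5.4], [0.0267, -0.0036, 0, 0], [0.0267, -0.0036, 0, 0], [0.0267, -0.0036, 0, 0], [0.0267, -0.0036, 0, 0], [0.0267, -0.0036, 0, 0], [0.0267, -0.0036, 0, 0], [0.0267, -0.0036, 0, 0], [0.0267, -0.0036, 0, 0], [0.0267, -0.0036, 0, 0], [0.0267, -0.0036, 0, 0], [0, 0, 0.005, 0], [0, 0, 0.005, 0], [0, 0, 0.003, 0], [0, 0, 0, 0], [0, 0, 0, 0], [0, 0, 0, 0]]])

```text
time_s: 8.62
tool_pos: [507.9, 68.4, 209.2]
orientation: [[0.171, 0.985, -0.0], [0.985, -0.171, -0.0], [-0.0, -0.0, -1.0]]
ft_force: [0.4, -0.2, -0.2]
gripper_width: 15.2
```

```bash
python3 - <<'E'
from h import *
s=r.state();print(s['time_s'],s['tool_pos'],s['orientation'],s['ft_force'],s['gripper_width'])
im,d,p=snap('wrist','w_near');sc,_,_=snap('scene','s_near');sd,_,_=snap('side','d_near')
a=im[100:260,200:360];b=sc[150:270,330:470];c=sd[200:300,140:260]
f=lambda x,w,h:cv2.cvtColor(cv2.resize(x,(w,h),interpolation=2),cv2.COLOR_RGB2BGR)
cv2.imwrite('pics/z9.png',f(a,600,600)); cv2.imwrite('pics/z10.png',np.hstack([f(b,400,343),f(c,400,343)]))
E
```

```text
8.6167 [507.92625854  68.43133962 209.22746888] [[ 1.71096470e-01  9.85254258e-01 -2.11044504e-04]
 [ 9.85254271e-01 -1.71096494e-01 -1.02791018e-04]
 [-1.37384263e-04 -1.90345318e-04 -9.99999972e-01]] [ 0.3720697  -0.24593979 -0.1531978 ] 15.248917320650332
```

View pics/z9.png

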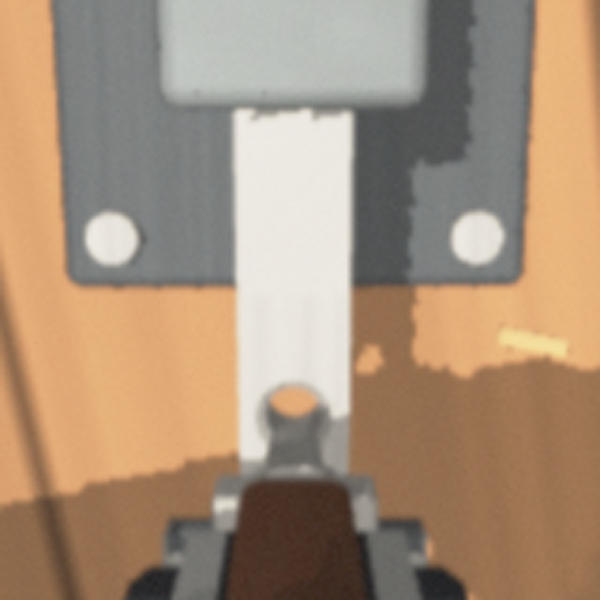

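View pics/z10.png

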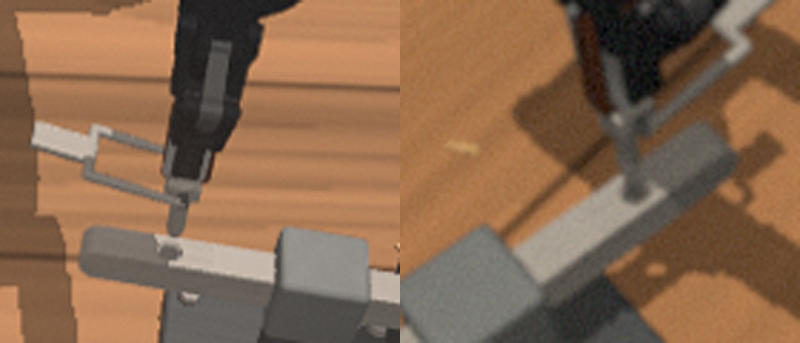

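The wrist view shows the hole at about (278,211) in full-picture pixels with the shank tip's front edge just inside it. The scene and side views show the tip just above the hole. Now to work out the offset.

```bash
python3 - <<'E'
from h import *
im,d,p=load('w_near')
cv2.imwrite('pics/z11.png',cv2.cvtColor(cv2.resize(im[195:240,255:305],None,fx=14,fy=13,interpolation=2),cv2.COLOR_RGB2BGR))
O=np.array([[.171,.985,0],[.985,-.171,0],[0,0,-1]])
q=lambda a:[(200+(u+.5)/3.75-.5,100+(v+.5)/3.75-.5) for u,v in a]
H=onplane(p,q([(293.5,418)]),111)[0];print('hole',H)
print('hole rim',onplane(p,q([(257,418),(330,418),(293,382)]),111)@O)
Tt=onplane(p,q([(296,418),(272,440),(321,440)]),125.6);print(Tt@O, H@O)
E
```

```text
hole [508.34210141  72.8791626  111.        ]
hole rim [[ 158.70918147  480.88962675 -111.        ]
 [ 158.71586862  495.61913858 -111.        ]
 [ 166.20418403  488.15823069 -111.        ]]
[[ 162.91125146  488.77637856 -125.6       ]
 [ 158.57827239  484.2358044  -125.6       ]
 [ 158.58271197  493.50684936 -125.6       ]] [ 158.7124745   488.25463308 -111.        ]
```

View pics/z11.png

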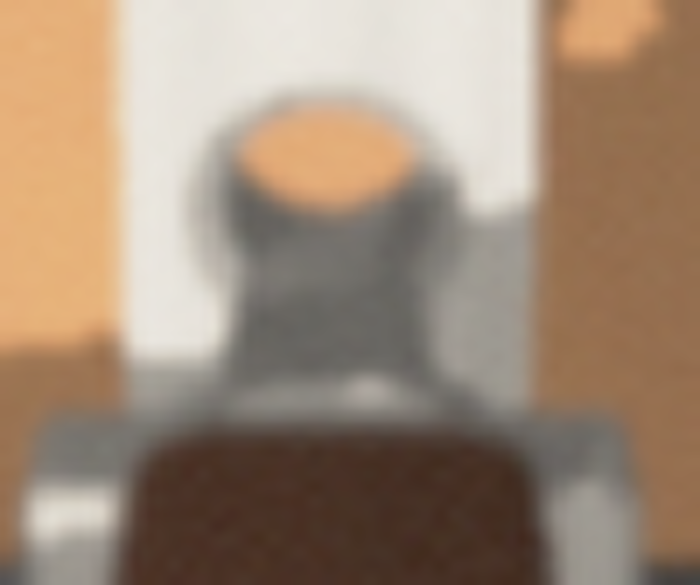

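```bash
python3 - <<'E'
from h import *
im,d,p=load('w_near')
g=cv2.cvtColor(im[198:226,265:293],cv2.COLOR_RGB2GRAY).astype(float)
g=np.clip((g-50)/(150-50),0,1)*255
cv2.imwrite('pics/z12.png',cv2.resize(g.astype(np.uint8),None,fx=20,fy=20,interpolation=cv2.INTER_CUBIC))
for v in range(206,226): print(v,im[v,268:290,1])
E
```

```text
206 [222 205 175 162 165 169 172 170 171 172 174 175 174 172 171 175 180 187
 201 219 225 225]
207 [217 193 168 145 149 162 169 171 173 171 172 173 172 173 171 167 162 167
 186 203 220 222]
208 [210 183 163 133 128 146 161 167 173 173 172 172 172 168 165 149 139 141
 157 179 213 220]
209 [200 177 155 123 111 122 141 154 162 168 168 166 164 156 145 126 119 123
 133 156 206 222]
210 [197 176 154 120 100 105 115 129 141 146 151 152 145 133 125 108 104 109
 120 147 194 217]
211 [195 173 157 122 101  98 102 107 117 121 129 128 123 121 114 103  97 106
 120 137 170 188]
212 [200 180 164 128 102  99  99 101 109 110 113 115 116 114 108  99  98 106
 120 131 146 158]
213 [207 183 170 141 114 100 105 108 111 112 113 114 113 111 104 100 100 110
 123 130 144 152]
214 [211 188 175 159 127 109 112 115 114 114 114 112 113 110 100 101 104 118
 125 132 147 154]
215 [218 196 181 170 138 118 118 118 117 115 115 113 111 108 105 102 111 122
 129 138 152 154]
216 [222 207 188 171 138 120 119 120 116 115 114 112 110 107 102 102 112 126
 135 145 153 155]
217 [225 219 202 173 132 114 114 112 109 107 108 108 105 102 101 103 107 125
 143 152 153 152]
218 [227 224 212 169 121 107 107 104 103 102 105 103 103 105 103 102 109 126
 145 155 157 154]
219 [227 225 216 165 117 100  99 101 102 101 102 103 103 102 103 102 107 126
 146 156 156 154]
220 [226 224 214 154 109 101 101  98 101 101 103 104 105 103 103 100 104 122
 146 157 155 154]
221 [223 217 193 139 107 102 102 101 102 103 103 101 102 102 103 101 104 120
 147 155 153 154]
222 [196 189 162 123 106 104 103 102 100  99 101 104 102 104 105 103  98 116
 143 155 154 153]
223 [164 159 143 117 106 105 105 107 104 104 108 109 116 119 114 106 103 111
 131 150 152 151]
224 [145 140 129 115 112 114 122 124 124 124 127 134 151 158 144 127 112 109
 118 127 136 147]
225 [135 125 119 120 126 132 135 138 136 137 138 147 158 163 155 140 128 119
 111 110 115 133]
```

View pics/z12.png

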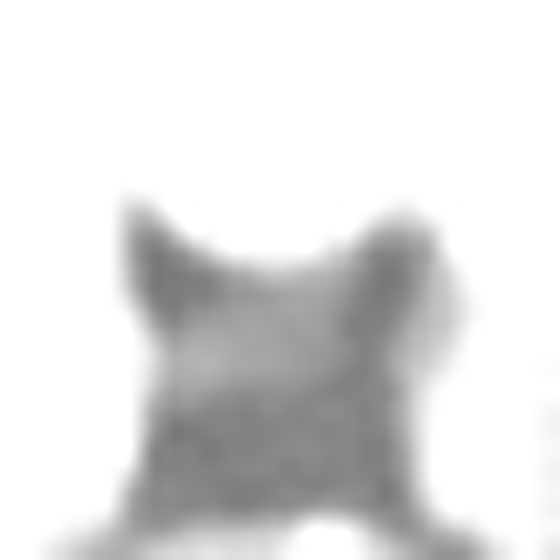

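Emit:
arm_command(targets=[[[-0.0005, -0.0005, 0.003, 0], [0, 0, 0.003, 0], [0, 0, 0.003, 0], [0, 0, 0.002, 0], [0, 0, 0.001, 0], [0, 0, 0.001, 0], [0, 0, 0.001, 0], [0, 0, 0, 0]]])

```text
time_s: 9.43
tool_pos: [507.2, 68.9, 195.1]
orientation: [[0.17, 0.986, -0.0], [0.986, -0.17, -0.0], [-0.0, -0.0, -1.0]]
ft_force: [0.2, 0.7, -1.2]
gripper_width: 15.3
```

Emit:
arm_command(targets=[[[0, 0, 0.0007, 0], [0, 0, 0.0007, 0], [0, 0, 0.0007, 0], [0, 0, 0, 0]]])

```text
time_s: 9.77
tool_pos: [507.3, 68.9, 193.1]
orientation: [[0.17, 0.986, -0.0], [0.986, -0.17, -0.0], [-0.0, -0.0, -1.0]]
ft_force: [-0.3, -0.4, -1.3]
gripper_width: 15.4
```

```bash
python3 - <<'E'
from h import *
s=r.state();print(s['time_s'],s['tool_pos'],s['ft_force'],s['torque'],s['gripper_width'])
im,d,p=snap('wrist','w_n2');sc,_,_=snap('scene','s_n2');
a=im[170:250,240:320];b=sc[170:270,340:440]
f=lambda x,w,h:cv2.cvtColor(cv2.resize(x,(w,h),interpolation=2),cv2.COLOR_RGB2BGR)
cv2.imwrite('pics/z13.png',np.hstack([f(a,400,400),f(b,400,400)]))
E
```

```text
9.7667 [507.28113634  68.93015063 193.07937559] [-0.25063626 -0.36581096 -1.25017234] [0.02642351 0.05865157 0.00713265] 15.402666908487866
```

View pics/z13.png

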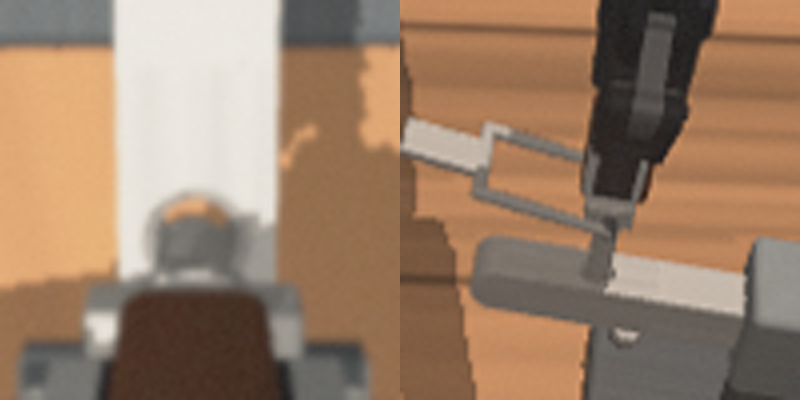

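Emit:
arm_command(targets=[[[0, 0, 0.001, 0], [0, 0, 0.001, 0], [0, 0, 0.001, 0], [0, 0, 0, 0]]])

```text
time_s: 10.2
tool_pos: [507.2, 68.9, 189.9]
orientation: [[0.17, 0.985, -0.0], [0.985, -0.17, -0.0], [-0.0, -0.0, -1.0]]
ft_force: [-0.0, -0.5, -1.5]
gripper_width: 15.3
```

Emit:
arm_command(targets=[[[0, 0, 0.001, 0], [0, 0, 0.001, 0], [0, 0, 0, 0]]])

```text
time_s: 10.45
tool_pos: [507.2, 68.9, 187.9]
orientation: [[0.17, 0.985, -0.0], [0.985, -0.17, -0.0], [-0.0, -0.0, -1.0]]
ft_force: [-0.6, -0.4, -1.4]
gripper_width: 15.3
```

Emit:
arm_command(targets=[[[0, 0, 0.0015, 0], [0, 0, 0.0015, 0], [0, 0, 0.0015, 0], [0, 0, 0, 0]]])

```text
time_s: 10.78
tool_pos: [507.1, 68.9, 183.2]
orientation: [[0.17, 0.985, -0.001], [0.985, -0.17, -0.0], [-0.0, -0.001, -1.0]]
ft_force: [-0.2, -0.2, -2.1]
gripper_width: 14.7
```

Emit:
arm_command(targets=[[[0, 0, 0.0015, 0], [0, 0, 0.0015, 0], [0, 0, 0.0015, 0], [0, 0, 0, 0]]])

```text
time_s: 11.12
tool_pos: [507.1, 68.9, 178.8]
orientation: [[0.17, 0.985, -0.001], [0.985, -0.17, -0.0], [-0.0, -0.001, -1.0]]
ft_force: [0.8, -0.3, -2.0]
gripper_width: 15.4
```

Emit:
arm_command(targets=[[[0, 0, 0.0015, 0], [0, 0, 0.0015, 0], [0, 0, 0.0015, 0], [0, 0, 0.0015, 0], [0, 0, 0, 0]]])

```text
time_s: 11.53
tool_pos: [507.1, 68.9, 172.7]
orientation: [[0.17, 0.985, -0.0], [0.985, -0.17, -0.0], [-0.0, -0.0, -1.0]]
ft_force: [1.1, -0.9, -2.1]
gripper_width: 15.3
```

Emit:
arm_command(targets=[[[0, 0, 0.0015, 0], [0, 0, 0.0015, 0], [0, 0, 0.0015, 0], [0, 0, 0.0015, 0], [0, 0, 0, 0]]])

```text
time_s: 11.95
tool_pos: [507.3, 69.0, 166.8]
orientation: [[0.17, 0.985, -0.0], [0.985, -0.17, 0.0], [0.0, -0.0, -1.0]]
ft_force: [0.4, 0.3, -2.4]
gripper_width: 15.4
```

Emit:
arm_command(targets=[[[0, 0, 0.0015, 0], [0, 0, 0.0015, 0], [0, 0, 0.0015, 0], [0, 0, 0, 0]]])

```text
time_s: 12.28
tool_pos: [507.4, 69.0, 162.5]
orientation: [[0.17, 0.986, 0.0], [0.986, -0.17, 0.0], [0.0, 0.0, -1.0]]
ft_force: [1.0, 0.9, -1.6]
gripper_width: 14.9
```

Almost home. Small steps with force readings from here.

Emit:
arm_command(targets=[[[0, 0, 0.001, 0], [0, 0, 0.001, 0], [0, 0, 0, 0]]])

```text
time_s: 12.53
tool_pos: [507.4, 69.0, 160.6]
orientation: [[0.17, 0.985, 0.0], [0.985, -0.17, 0.0], [0.0, 0.0, -1.0]]
ft_force: [2.0, 2.6, -1.0]
gripper_width: 15.5
```

Emit:
arm_command(targets=[[[0, 0, 0.0007, 0], [0, 0, 0, 0]]])

```text
time_s: 12.7
tool_pos: [507.4, 69.0, 160.0]
orientation: [[0.17, 0.986, 0.0], [0.986, -0.17, 0.0], [0.0, 0.0, -1.0]]
ft_force: [1.6, 1.4, -0.6]
gripper_width: 15.4
```

Emit:
arm_command(targets=[[[0, 0, 0.0005, 0], [0, 0, 0, 0]]])

```text
time_s: 12.87
tool_pos: [507.4, 69.0, 159.6]
orientation: [[0.17, 0.985, 0.0], [0.985, -0.17, 0.0], [0.0, 0.0, -1.0]]
ft_force: [2.0, 1.9, 0.2]
gripper_width: 15.3
```

Emit:
arm_command(targets=[[[0, 0, 0.0005, 0], [0, 0, 0, 0]]])

```text
time_s: 13.03
tool_pos: [507.4, 69.0, 159.1]
orientation: [[0.17, 0.985, 0.0], [0.985, -0.17, 0.0], [0.0, 0.0, -1.0]]
ft_force: [1.7, 1.9, -0.5]
gripper_width: 15.5
```

Emit:
arm_command(targets=[[[0, 0, 0.0005, 0], [0, 0, 0, 0]]])

```text
time_s: 13.2
tool_pos: [507.5, 69.0, 158.8]
orientation: [[0.17, 0.986, 0.0], [0.986, -0.17, 0.0], [0.0, 0.0, -1.0]]
ft_force: [1.4, 2.4, 2.4]
gripper_width: 15.4
```

Emit:
arm_command(targets=[[[0, 0, 0.0004, 0], [0, 0, 0, 0]]])

```text
time_s: 13.37
tool_pos: [507.5, 69.0, 158.7]
orientation: [[0.17, 0.986, 0.0], [0.986, -0.17, 0.0], [0.0, 0.0, -1.0]]
ft_force: [-0.6, 2.0, 5.7]
gripper_width: 14.9
```

Emit:
arm_command(targets=[[[0, 0, 0.0005, 0], [0, 0, 0, 0], [0, 0, 0, 0]]])

```text
time_s: 13.62
tool_pos: [507.6, 69.0, 158.7]
orientation: [[0.17, 0.986, 0.001], [0.986, -0.17, 0.0], [0.0, 0.001, -1.0]]
ft_force: [-3.0, 1.5, 8.4]
gripper_width: 15.2
```

```bash
python3 - <<'E'
from h import *
s=r.state();print(s['time_s'],s['tool_pos'],s['ft_force'],s['torque'],s['gripper_width'])
im,d,p=snap('wrist','w_n3');sc,_,_=snap('scene','s_n3');sd,_,_=snap('side','d_n3')
b=sc[170:270,330:430];c=sd[180:300,140:260]
f=lambda x,w,h:cv2.cvtColor(cv2.resize(x,(w,h),interpolation=2),cv2.COLOR_RGB2BGR)
cv2.imwrite('pics/z14.png',np.hstack([f(b,400,400),f(c,400,400)]))
E
```

```text
13.6167 [507.58560229  69.00117258 158.65943419] [-2.97173104  1.48786893  8.41992803] [ 0.33765741  0.42500973 -0.01874986] 15.184582399173705
```

View pics/z14.png

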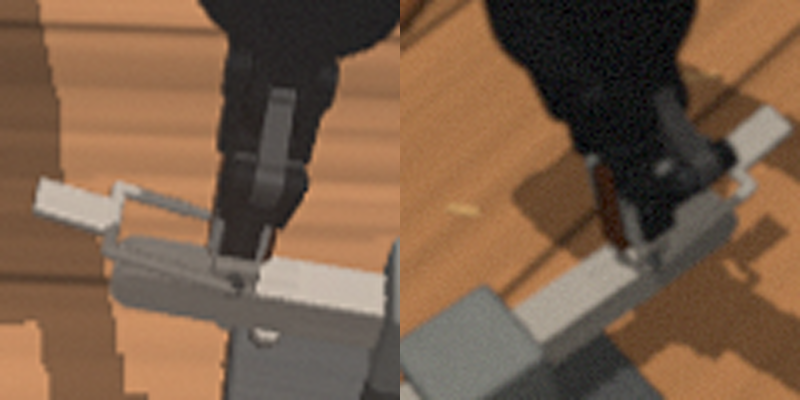

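The collar reads as home: the tool stopped at 158.7 mm against 158.6 expected, and the force rose to 8 N. Both views show the loop still raised over the nose. Releasing and backing up.

Emit:
arm_command(targets=[[[0, 0, 0, 0], [0, 0, 0, 0], [0, 0, 0, 0], [0, 0, 0, 0], [0, 0, 0, 0], [0, 0, 0, 0], [0, 0, -0.01, 0], [0, 0, -0.02, 0], [0, 0, -0.02, 0], [0, 0, -0.02, 0], [0, 0, -0.02, 0], [0, 0, 0, 0], [0, 0, 0, 0], [0, 0, 0, 0]]], claw=0.3)

```text
time_s: 14.93
tool_pos: [507.2, 68.9, 247.4]
orientation: [[0.17, 0.985, -0.0], [0.985, -0.17, -0.0], [-0.0, -0.0, -1.0]]
ft_force: [0.2, -0.0, -0.3]
gripper_width: 55.6
```

```bash
python3 - <<'E'
from h import *
s=r.state();print(s['time_s'],s['tool_pos'],s['orientation'][:,1],s['ft_force'],s['torque'],s['gripper_width'])
im,d,p=snap('wrist','w_rel');sc,_,_=snap('scene','s_rel');sd,_,_=snap('side','d_rel')
b=sc[170:270,330:430];c=sd[180:300,140:260]
f=lambda x,w,h:cv2.cvtColor(cv2.resize(x,(w,h),interpolation=2),cv2.COLOR_RGB2BGR)
cv2.imwrite('pics/z15.png',np.hstack([f(b,400,400),f(c,400,400)]))
E
```

```text
14.9333 [507.1714149   68.90364678 247.44211441] [ 9.85499324e-01 -1.69679280e-01 -1.56587249e-04] [ 0.18648972 -0.02640651 -0.28666465] [0.01651389 0.00387946 0.02050592] 55.55270796797386
```

View pics/z15.png

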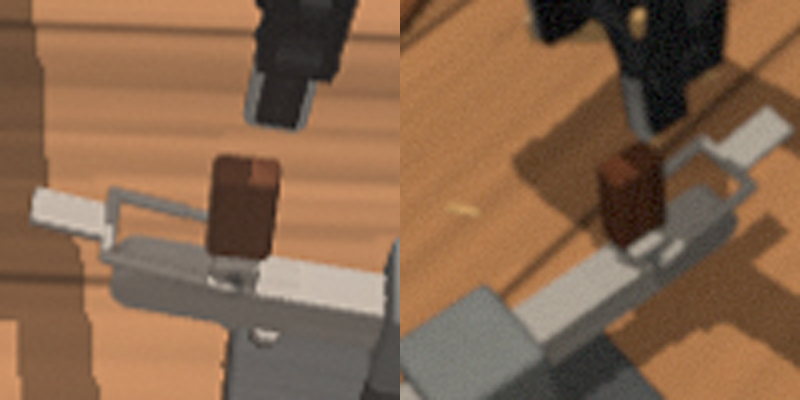

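View pics/w_rel.png

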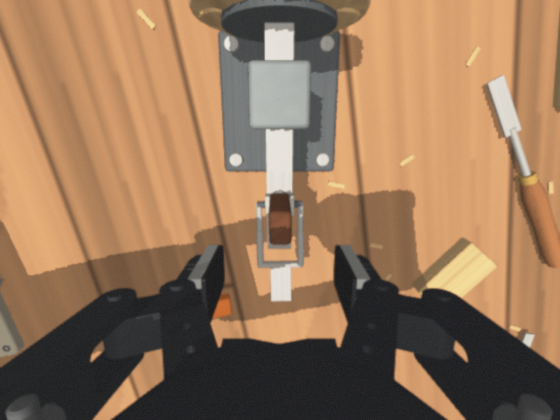

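The pin stands upright with its collar on the bar and the loop raised over the nose. The wrist view shows the tab at about (281,284). Next I'll measure the pin and the tab.

```bash
python3 - <<'E'
from h import *
im,d,p=load('w_rel');X=cloud(d,p)
for n in ((280,225),(280,240),(281,272),(281,280),(281,290),(281,297),(279,170),(279,150)): print(n,X[n[1],n[0]].round(1))
z=X[294,281][2];print('tab far edge',onplane(p,[(281.2,300)],X[298,281][2]))
for f,uvs in(('s_rel',[(346,222),(340,221)]),('d_rel',[(371,218)])):
    im,d,q=load(f)
    
E
python3 - <<'E'
import cv2,numpy as np
a=cv2.imread('pics/w_rel.png')[180:310,220:340]
cv2.imwrite('pics/z16.png',cv2.resize(a,None,fx=4.5,fy=4.5,interpolation=2))
E
```

```text
(280, 225) [508.5  69.6 171.5]
(280, 240) [506.6  58.7 171.3]
(281, 272) [500.   14.2 132.3]
(281, 280) [498.8   6.8 132.5]
(281, 290) [497.3  -1.9 134.1]
(281, 297) [496.1  -8.7 134. ]
(279, 170) [512.8  98.8 112.4]
(279, 150) [515.6 115.2 111.1]
tab far edge [[495.815395   -11.61571189 134.10423241]]
```

View pics/z16.png

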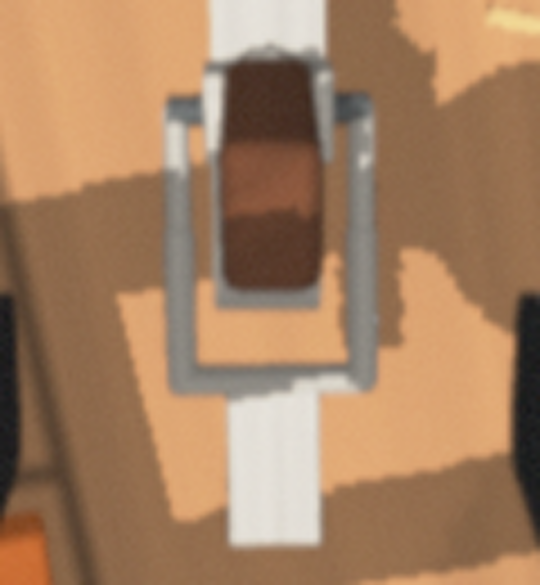

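Emit:
arm_command(targets=[[[-0.0235, 0.0007, 0, 0], [-0.0235, 0.0007, 0, 0], [-0.0235, 0.0007, 0, 0], [0, 0, 0, -6.9], [0, 0, 0, -6.9], [0, 0, 0, -6.9], [0, 0, 0, -6.9], [0, 0, 0, -6.9], [0, 0, 0, -6.9], [0, 0, 0, -6.9], [0, 0, 0, -6.9], [0, 0, 0, -6.9], [0, 0, 0, -6.9], [0, 0, 0, -6.9], [0, 0, 0, -6.9], [0, 0, 0, -6.9], [0, 0, 0.02, 0], [0, 0, 0.02, 0], [0, 0, 0.02, 0], [0, 0, 0, 0]]], claw=-1)

```text
time_s: 16.75
tool_pos: [494.3, -0.6, 182.2]
orientation: [[-0.985, 0.175, -0.009], [0.175, 0.985, 0.001], [0.009, -0.001, -1.0]]
ft_force: [0.1, 0.9, -0.6]
gripper_width: 0.1
```

```bash
python3 - <<'E'
from h import *
s=r.state();print(s['time_s'],s['joint_pos'],s['tool_pos'],s['orientation'][:,1],s['ft_force'],s['gripper_width'])
im,d,p=snap('wrist','w_tab');sc,_,_=snap('scene','s_tab');sd,_,_=snap('side','d_tab')
b=sc[150:270,310:430];c=sd[160:280,180:300]
f=lambda x,w,h:cv2.cvtColor(cv2.resize(x,(w,h),interpolation=2),cv2.COLOR_RGB2BGR)
cv2.imwrite('pics/z17.png',np.hstack([f(b,400,400),f(c,400,400)]))
E
```

```text
16.75 [-1.04988461e-01 -1.02669897e-01  1.86017785e+00 -5.24290421e-05
  1.39264397e+00 -1.49998578e+00] [494.2666255   -0.61794971 182.21248997] [ 1.74882720e-01  9.84589053e-01 -6.56961397e-04] [ 0.07165379  0.88029972 -0.55179938] 0.09507380452903648
```

View pics/z17.png

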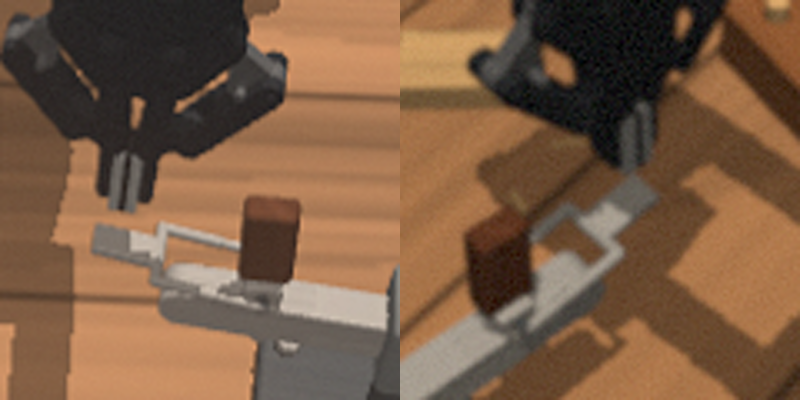

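View pics/w_tab.png

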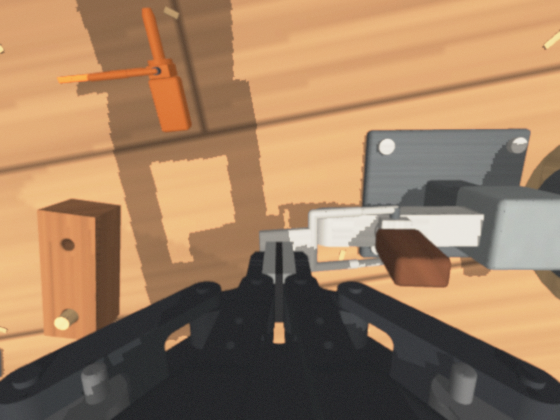

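This view shows a problem. With the jaws along the spindle, the closed fingers' outer knuckle sits right above the pin's grip and would hit it on the way down. The tab itself is at about (290,238) in the wrist view, under the fingertips. I'll turn back so the knuckles lie to the sides.

Emit:
arm_command(targets=[[[0, 0, 0, 6.9], [0, 0, 0, 6.9], [0, 0, 0, 6.9], [0, 0, 0, 6.9], [0, 0, 0, 6.9], [0, 0, 0, 6.9], [0, 0, 0, 6.9], [0, 0, 0, 6.9], [0, 0, 0, 6.9], [0, 0, 0, 6.9], [0, 0, 0, 6.9], [0, 0, 0, 6.9], [0, 0, 0, 6.9], [0, 0, 0, 0], [0, 0, 0, 0], [0, 0, 0, 0]]])

```text
time_s: 18.23
tool_pos: [498.0, -1.0, 188.6]
orientation: [[0.166, 0.986, 0.002], [0.986, -0.166, -0.0], [0.0, 0.002, -1.0]]
ft_force: [0.3, 0.4, 0.3]
gripper_width: 0.2
```

```bash
python3 - <<'E'
from h import *
s=r.state();print(s['time_s'],s['joint_pos'],s['tool_pos'],s['orientation'][:,1],s['ft_force'],s['gripper_width'])
im,d,p=snap('wrist','w_tab2');sc,_,_=snap('scene','s_tab2');sd,_,_=snap('side','d_tab2')
b=sc[130:270,310:450];c=sd[160:280,180:300]
f=lambda x,w,h:cv2.cvtColor(cv2.resize(x,(w,h),interpolation=2),cv2.COLOR_RGB2BGR)
cv2.imwrite('pics/z18.png',np.hstack([f(b,400,400),f(c,400,400)]))
E
```

```text
18.2333 [-1.04958784e-01 -1.07225878e-01  1.85241500e+00 -1.60841224e-05
  1.39487978e+00  6.14494261e-02] [497.97191732  -0.98139719 188.59439477] [ 0.98618539 -0.16563835  0.00152184] [0.25257937 0.42317931 0.31038574] 0.21994627840014727
```

View pics/z18.png

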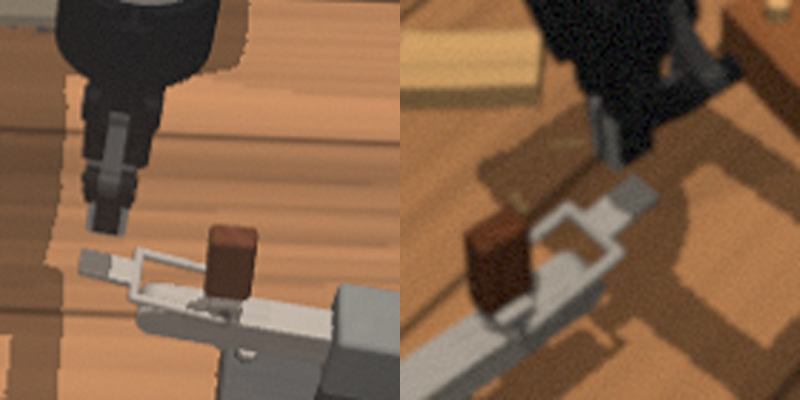

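View pics/w_tab2.png

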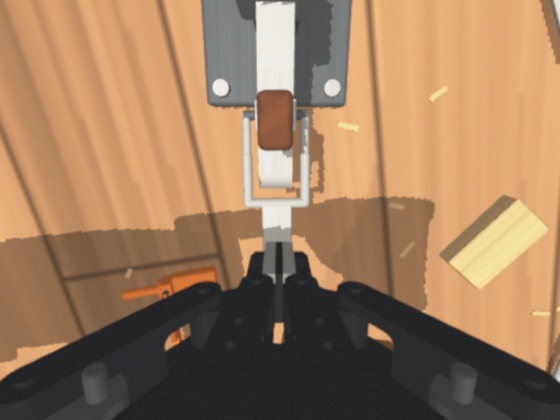

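The fingers are now over the tab's outer half, with the tab's middle line at about x=278 in the wrist view, and the knuckles are clear to the sides. Going down on the tab.

Emit:
arm_command(targets=[[[0, 0, 0.006, 0], [0, 0, 0.006, 0], [0, 0, 0.006, 0], [0, 0, 0.004, 0], [0, 0, 0.002, 0], [0, 0, 0.002, 0], [0, 0, 0.002, 0], [0, 0, 0.002, 0], [0, 0, 0, 0]]])

```text
time_s: 19.13
tool_pos: [497.3, -0.9, 157.3]
orientation: [[0.17, 0.986, -0.0], [0.986, -0.17, -0.0], [-0.0, -0.0, -1.0]]
ft_force: [0.5, -0.7, -0.2]
gripper_width: -0.1
```

Emit:
arm_command(targets=[[[0, 0, 0.002, 0], [0, 0, 0.002, 0], [0, 0, 0.002, 0], [0, 0, 0.002, 0], [0, 0, 0.002, 0], [0, 0, 0, 0]]])

```text
time_s: 19.63
tool_pos: [497.1, -0.9, 147.0]
orientation: [[0.17, 0.985, -0.001], [0.985, -0.17, 0.0], [-0.0, -0.001, -1.0]]
ft_force: [-0.4, 0.2, 0.5]
gripper_width: -0.1
```

```bash
python3 - <<'E'
from h import *
s=r.state();print(s['time_s'],s['tool_pos'],s['ft_force'],s['torque'])
sc,_,_=snap('scene','s_t3');sd,_,_=snap('side','d_t3')
b=sc[130:270,310:450];c=sd[160:280,180:300]
f=lambda x,w,h:cv2.cvtColor(cv2.resize(x,(w,h),interpolation=2),cv2.COLOR_RGB2BGR)
cv2.imwrite('pics/z19.png',np.hstack([f(b,400,400),f(c,400,400)]))
E
```

```text
19.6333 [497.11368826  -0.87850376 147.00773036] [-0.38857973  0.24927416  0.50400607] [-0.03350235  0.01785282  0.01088455]
```

View pics/z19.png

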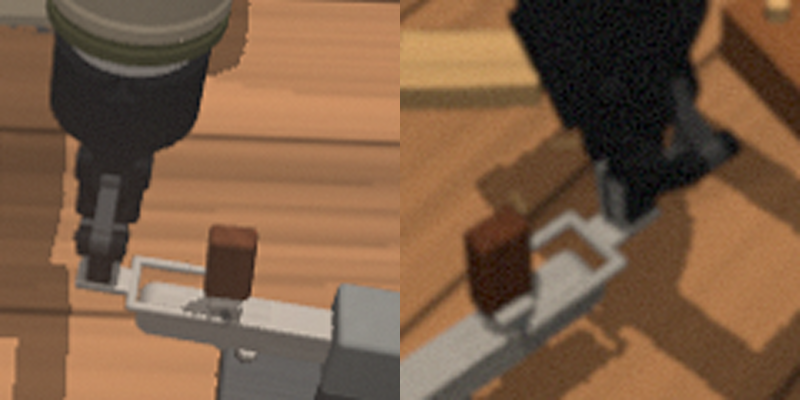

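The fingertips rest on the tab at (100,280) in the left crop, and the loop is about level with almost no force.

Emit:
arm_command(targets=[[[0, 0, 0.002, 0], [0, 0, 0.002, 0], [0, 0, 0.002, 0], [0, 0, 0.002, 0], [0, 0, 0.002, 0], [0, 0, 0.002, 0], [0, 0, 0, 0]]])

```text
time_s: 20.32
tool_pos: [497.1, -0.9, 135.0]
orientation: [[0.17, 0.985, -0.001], [0.985, -0.17, 0.0], [-0.0, -0.001, -1.0]]
ft_force: [0.2, -0.7, -1.3]
gripper_width: -0.3
```

Emit:
arm_command(targets=[[[0, 0, 0.0015, 0], [0, 0, 0.0015, 0], [0, 0, 0.0015, 0], [0, 0, 0.0015, 0], [0, 0, 0, 0]]])

```text
time_s: 20.73
tool_pos: [497.2, -0.9, 129.2]
orientation: [[0.17, 0.985, -0.001], [0.985, -0.17, 0.0], [-0.0, -0.001, -1.0]]
ft_force: [0.2, 0.3, 0.0]
gripper_width: 0.1
```

Emit:
arm_command(targets=[[[0, 0, 0.0015, 0], [0, 0, 0.0015, 0], [0, 0, 0.0015, 0], [0, 0, 0.0015, 0], [0, 0, 0, 0]]])

```text
time_s: 21.15
tool_pos: [497.7, -1.1, 123.7]
orientation: [[0.17, 0.985, 0.001], [0.985, -0.17, -0.0], [-0.0, 0.001, -1.0]]
ft_force: [0.4, -1.1, 3.3]
gripper_width: 0.0
```

Emit:
arm_command(targets=[[[0, 0, 0.0015, 0], [0, 0, 0.0015, 0], [0, 0, 0.0015, 0], [0, 0, 0, 0]]])

```text
time_s: 21.48
tool_pos: [497.8, -0.9, 119.4]
orientation: [[0.17, 0.985, 0.001], [0.985, -0.17, 0.0], [0.0, 0.001, -1.0]]
ft_force: [1.2, -0.0, 4.4]
gripper_width: -0.0
```

Emit:
arm_command(targets=[[[0, 0, 0.0015, 0], [0, 0, 0.0015, 0], [0, 0, 0.0015, 0], [0, 0, 0, 0]]])

```text
time_s: 21.82
tool_pos: [497.8, -0.7, 114.8]
orientation: [[0.17, 0.986, 0.001], [0.986, -0.17, 0.0], [0.001, 0.001, -1.0]]
ft_force: [0.2, -0.4, 2.8]
gripper_width: -0.1
```

```bash
python3 - <<'E'
from h import *
s=r.state();print(s['time_s'],s['tool_pos'],s['ft_force'],s['torque'])
sc,_,_=snap('scene','s_t4');sd,_,_=snap('side','d_t4')
b=sc[130:270,310:450];c=sd[160:280,180:300]
f=lambda x,w,h:cv2.cvtColor(cv2.resize(x,(w,h),interpolation=2),cv2.COLOR_RGB2BGR)
cv2.imwrite('pics/z20.png',np.hstack([f(b,400,400),f(c,400,400)]))
E
```

```text
21.8167 [497.78394941  -0.65199329 114.78675416] [ 0.23061825 -0.36137773  2.84045642] [ 0.0637981  -0.10371751 -0.0145646 ]
```

View pics/z20.png

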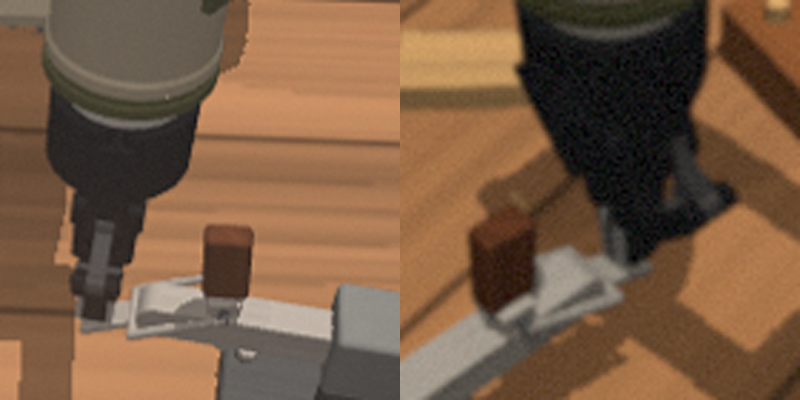

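```bash
python3 - <<'E'
from h import *
_,_,p=load('s_t4');R=np.array(p['R']);C=-R.T@np.array(p['t'])
for n,uv,x in(('body low edge',(310+180/2.857,130+195/2.857),498),('body R',(310+195/2.857,130+165/2.857),498),('pin L top',(310+204/2.857,130+235/2.857),508),('pin L bot',(310+204/2.857,130+293/2.857),508)):
    v=(rays(p,[uv])@R)[0];print(n,(C+v*(x-C[0])/v[0]).round(1))
E
```

```text
body low edge [498.   36.5 187.9]
body R [498.   41.2 210.4]
pin L top [508.   51.5 168. ]
pin L bot [508.   58.8 120.2]
```

Clearance from the gripper body to the grip is at least 10 mm, so I'll continue.

Emit:
arm_command(targets=[[[0, 0, 0.0015, 0], [0, 0, 0.0015, 0], [0, 0, 0.0015, 0], [0, 0, 0.0015, 0], [0, 0, 0, 0]]])

```text
time_s: 22.33
tool_pos: [497.0, -0.9, 108.0]
orientation: [[0.17, 0.986, -0.001], [0.986, -0.17, -0.0], [-0.0, -0.001, -1.0]]
ft_force: [0.9, 0.2, -0.3]
gripper_width: 0.2
```

Emit:
arm_command(targets=[[[0, 0, 0.0015, 0], [0, 0, 0.0015, 0], [0, 0, 0.0015, 0], [0, 0, 0.0015, 0], [0, 0, 0, 0]]])

```text
time_s: 22.75
tool_pos: [496.8, -0.9, 101.8]
orientation: [[0.17, 0.986, -0.001], [0.986, -0.17, 0.0], [-0.0, -0.001, -1.0]]
ft_force: [-0.2, 0.1, -0.5]
gripper_width: 0.5
```

```bash
python3 - <<'E'
from h import *
s=r.state();print(s['time_s'],s['tool_pos'],s['ft_force'],s['torque'])
sc,_,_=snap('scene','s_t5');sd,_,_=snap('side','d_t5')
b=sc[130:270,310:450];c=sd[160:280,180:300]
f=lambda x,w,h:cv2.cvtColor(cv2.resize(x,(w,h),interpolation=2),cv2.COLOR_RGB2BGR)
cv2.imwrite('pics/z21.png',np.hstack([f(b,400,400),f(c,400,400)]))
E
```

```text
22.75 [496.81690553  -0.8640496  101.78083119] [-0.1808985   0.11208572 -0.53098184] [ 0.05169253 -0.01966589 -0.02179096]
```

View pics/z21.png

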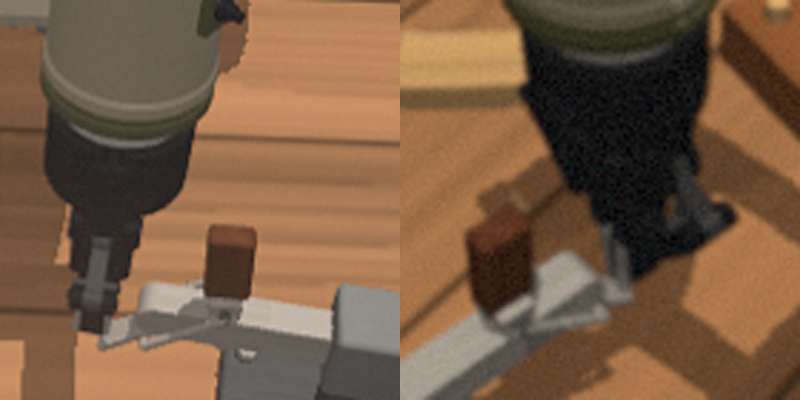

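The force dropped back to zero between 114.8 and 108 mm, which suggests the loop snapped. The views show the bar below the nose. A little further for margin, then back off.

Emit:
arm_command(targets=[[[0, 0, 0.0015, 0], [0, 0, 0.0015, 0], [0, 0, 0.0015, 0], [0, 0, 0, 0]]])

```text
time_s: 23.18
tool_pos: [497.2, -0.9, 97.7]
orientation: [[0.17, 0.985, -0.001], [0.985, -0.17, 0.0], [-0.0, -0.001, -1.0]]
ft_force: [0.4, 0.6, 0.6]
gripper_width: 0.0
```

Emit:
arm_command(targets=[[[0, 0, -0.01, 0], [0, 0, -0.02, 0], [0, 0, -0.03, 0], [0, 0, -0.03, 0], [0, 0, -0.03, 0], [0, 0, -0.03, 0], [-0.02, 0, -0.02, 0], [-0.03, 0, 0, 0], [-0.03, 0, 0, 0], [0, 0, 0, 0], [0, 0, 0, 0], [0, 0, 0, 0]]])

```text
time_s: 24.18
tool_pos: [483.8, -79.5, 268.5]
orientation: [[0.17, 0.985, 0.0], [0.985, -0.17, 0.0], [0.0, 0.0, -1.0]]
ft_force: [-0.5, 1.0, -0.2]
gripper_width: 0.2
```

```bash
python3 - <<'E'
from h import *
s=r.state();print(s['time_s'],s['tool_pos'],s['ft_force'],s['torque'])
im,d,p=snap('wrist','w_f');sc,_,_=snap('scene','s_f');sd,_,_=snap('side','d_f')
b=sc[150:270,320:440];c=sd[180:280,180:280]
f=lambda x,w,h:cv2.cvtColor(cv2.resize(x,(w,h),interpolation=2),cv2.COLOR_RGB2BGR)
cv2.imwrite('pics/z22.png',np.hstack([f(b,400,400),f(c,400,400)]))
E
```

```text
24.1833 [483.84470454 -79.51922252 268.53620329] [-0.51451484  1.03268962 -0.18483553] [-0.02460149  0.03226594 -0.01792376]
```

View pics/z22.png

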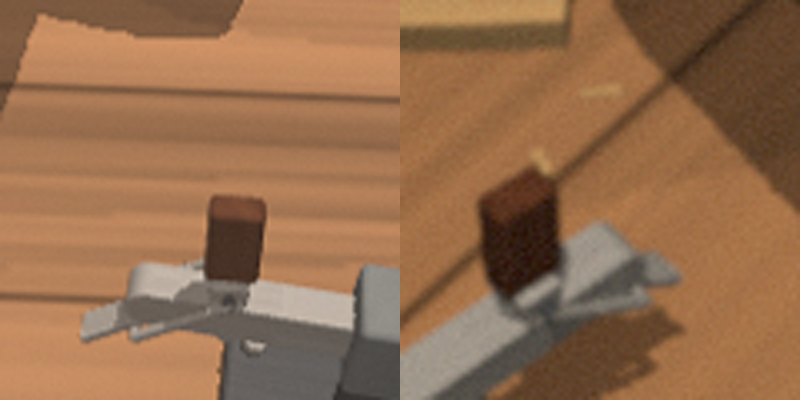

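View pics/w_f.png

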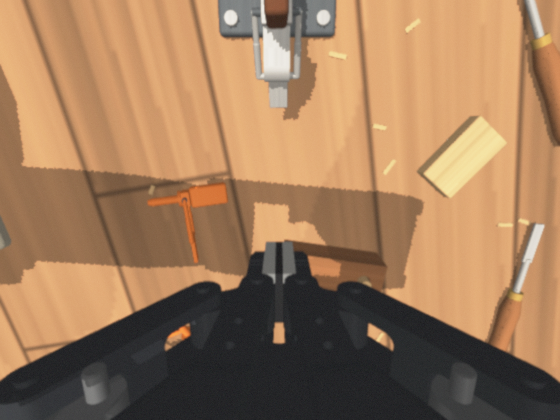

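The loop lies below the nose, with the tab at about (279,95) in the wrist view, and the pin is upright. Next I'll check the numbers.

```bash
python3 - <<'E'
from h import *
H=np.array([508.3,73.0]);u=np.array([-.168,-.986])
def rep(f,pts):
    _,d,p=load(f);X=cloud(d,p)
    for n,(a,b) in pts.items():
        P=X[b,a];D=(P[:2]-H)@u;print(f,n,P.round(1),'D',D.round(1),'ang(surface)',np.arctan2(119+3-P[2],D).round(3),'lat',((P[:2]-H)@np.array([.986,-.168])).round(1))
rep('w_f',dict(t1=(278,95),t2=(278,101),t3=(278,88),grip=(276,12)))
rep('s_f',dict(t1=(349,247),t2=(353,246),grip=(391,212)))
rep('d_f',dict(t1=(343-100,247),t2=(246,247),grip=(309-100,227)))
E
```

```text
w_f t1 [499.7  14.9  77.4] D 58.8 ang(surface) 0.649 lat 1.3
w_f t2 [498.8   9.8  72.5] D 63.9 ang(surface) 0.659 lat 1.3
w_f t3 [500.7  20.3  84.5] D 53.2 ang(surface) 0.614 lat 1.4
w_f grip [505.7  55.1 170.6] D 18.1 ang(surface) -1.215 lat 0.4
s_f t1 [504.1  10.9  75.2] D 62.0 ang(surface) 0.647 lat 6.3
s_f t2 [504.3  17.3  78.5] D 55.6 ang(surface) 0.664 lat 5.4
s_f grip [510.1  65.6 171.6] D 7.0 ang(surface) -1.43 lat 3.0
d_f t1 [494.7  16.2  78.6] D 58.3 ang(surface) 0.64 lat -3.8
d_f t2 [493.1  10.9  74.2] D 63.7 ang(surface) 0.644 lat -4.5
d_f grip [507.1  65.9 171.1] D 7.2 ang(surface) -1.424 lat 0.1
```

```bash
python3 - <<'E'
from h import *
s=r.state();print(s['time_s'],s['ft_force'],s['gripper_width']);print(r.sign_off())
E
```

```text
24.3333 [ 0.66720947  0.27050085 -0.36921466] 0.24718522182988528
the job is handed in; nothing more can be done
None
```

I took the bare steel pin out of its block and pushed it through the spindle's cross hole until the collar was home. Then I let go, swung the loop down past the nose, backed the arm clear and handed the job in at 24.3 s. I got no verdict back.

**Insertion:** The force readings between steps stayed below about 9 N. The tool stopped at 158.7 mm against 158.6 mm expected. The pictures showed the loop still raised at that point.

**Loop:** The highest force I read on the tab was about 4.4 N. It dropped to zero partway down, when the loop snapped past.

**Last checks:**
- **Pin height:** the top of the grip measured about 171 mm in all three views, which puts the collar on the bar's 111 mm top face.
- **Loop angle:** it measured 0.61 to 0.66 rad, below the nose.
- **Arm:** it stood clear, with no reading above noise.

**What disagreed or went wrong:**
- **Cameras:** the two fixed cameras differ by about 4 mm sideways on the hole and about 10 mm on the tab at the end. I aligned the pin by comparing its tip with the hole directly in the wrist view.
- **First approach to the tab:** with the jaws lined up along the spindle, a finger knuckle would have come down on the pin's grip. I saw this before descending and turned the tool back.

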